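# Pin the outrigger arm of the wood lathe on its pivot post

### The arm

A 7-joint arm with a two-finger parallel gripper is mounted at the origin on the work surface. World frame = base frame: x ahead of the robot, y to its left, z up, the work surface at z = 0. Lengths are in mm, angles in rad, forces in N, time in s.
With the tool pointing down it reaches from about 400 to 875 mm from the base axis. Payload 4.4 kg.
Tool frame: the origin (TCP) lies at the very end of the fingers, on their centre line; the grasp point (between the pads) lies 19 mm behind it; z points along the fingers, y is the direction in which the jaws open and shut (so a half turn about z gives the same grasp; the last joint's range is limited). The gripper opens to 85 mm and grips with 20 to 120 N. Pads are 22 mm wide; open, the fingers measure 114 mm over their backs; the gripper's body (76 mm by 85 mm) begins 54 mm behind the grasp point. The pads swing forward as they close: fully open they stand 13 mm farther back than shut.
Start: joints at [-1.355, 0.628, 0.038, 1.517, -0.027, 0.996, -0.02], TCP at [180.73, 624.384, 207.113] pointing down, gripper open.
Joint ranges: [-3.06, 3.06], [-0.37, 2.12], [-1.25, 1.32], [0.18, 2.47], [-1.1, 4.24], [0.23, 1.98], [-2.94, 2.94]. Speed limits (rad/s): [2.57, 2.57, 3.14, 3.14, 3.14, 3.14, 3.14].

### API

Orientations are given as [roll, pitch, yaw] about the fixed x, y, z axes, in that order (R = Rz(yaw) Ry(pitch) Rx(roll)).
In Python, from cell import ctrl gives the robot as it stands.
- The arm moves only by the shell command python3 -m crank 'ROWS' [OPENING]. ROWS is JSON, a list that holds one entry, the list of rows, each a list of 6 numbers: the shift along the tool's x, y, z in units of 30 mm (1.0 is 30 mm), then the turn, a rotation vector about the tool's x, y, z in units of 6 degrees (1.0 is 6 degrees). In form: [[[tx, ty, tz, rx, ry, rz], ...]]. A call has 1 to 12 rows; each row shifts and turns the pose as measured when the row begins, along the tool's axes as they then stand; what a row does not reach is not made up. A row lasts 1/12 s, in which the tool goes at most 41.7 mm and 7.16 degrees, less where a joint would pass 70% of its speed; a pose out of reach is approached as far as the arm can. A call is refused whole if a number of a shift passes 1 or a number of a turn 1, either way. A call with a gripper value outside its range is refused whole. OPENING is the gripper command: -1 is fully open, 1 is shut, values between are in proportion, set as the call begins (- or left out, the last holds). The fingers move at their own pace and stop on an object; the grip force is fixed at half the most. Time passes only in rows, so rows that do not move let the fingers close. It gives the time, the measured TCP pose, the force and the opening at its end, in the units of the state.
- ctrl.read_state(): the state, without advancing time (a new reading comes with each control period).
- ctrl.get_image(name): name is "side" or "top"; returns a dict with "color" (400x640x3 uint8, red, green, blue), "depth" (400x640 float32, mm along the optical axis (not along the pixel's ray), 0 where there is no reading), "camera_matrix" (3x3 intrinsics, pixels), "R" (3x3) and "t" (3): a world point X has camera coordinates R X + t. Camera axes: x right, y down, z forward; pixel columns grow to the right and rows downward; lengths in mm; the calibration is good to about 2 mm. A picture is of the moment at which its call begins.
- ctrl.finish_job(): hands the job in, once; it reports no verdict.
Trained networks look in a picture, given as the dict that the camera call returned (one of the last four; its "shot" number tells which), for a name from the list of things; names that differ only in an ending like _2 or _b are one class to them, and where a whole thing is asked for, a point or a joint stands for the part that bears it (a point fixed in the world has none). Each returns a list of dicts, best first, with "conf" (0 to 1); they miss things now and then, are a little off and sometimes report something else, mostly with a low value. They report only what shows in the picture. A call takes as long as a camera call. They do not tell look-alikes from the thing itself.
- ctrl.search_frame(query, picture): "extent" ([centre column, centre row, width, height] in pixels, round what is visible of it).
The state is a dict: "clock": time; "qpos": joint angles; "qd": joint speeds; "tau": joint torques, N m; "eef_pos": TCP position; "tool_rot": TCP orientation; "force": force on the tool from outside, world axes, zero at the start; "torque": the same for the moment, N m; "width": finger opening in mm.
Only numpy, scipy, OpenCV 4.12 (cv2) and the standard library are available. Lean on these libraries where they do the work, as an engineer would, in place of code of your own. Each camera call takes 0.05 s, during which the arm holds its last target. There are 200 camera calls.

### The job

Thread the steel spacer tube and then the washer of the same diameter over the upright pivot post of the outrigger bracket, so that both lie flat one on the other. Then push the hitch pin fully home through the cross hole above them, and last swing its loop over the end of the post and down until it lies level round the post. Leave the other things on the bench where they are.

Things in the scene. Friction and masses are not known exactly. Their poses are not given: they have to be found in the camera images.
- outrigger: bracket fixed to the bench: base plate 105 x 80 x 12 mm, grey hub (52 mm wide) and upright steel post 18 mm thick, tapered top at 81 mm. Origin on the bench under the post; z up; the pin is pushed along +x. Pin guide: dark block 20 mm wide, x = -38 to -22 mm, top at 78 mm. A low arm (34 mm wide, top at 30 mm) leads to a brass tool rest at x = 170 mm (110 mm along y, top at 115 mm)
- post_seat (a point): centre of the hub's top, on the post's axis, 32 mm above the bench: where the spacer must sit; axes as the bracket's
- cross_hole (a point): centre of the cross hole in the post, 68 mm above the bench; the hole runs along the bracket's x; axes as the bracket's
- pin_head (a point): centre of the outer (-x) end face of the hitch pin's head; axes as the bracket's. The head is a steel disc 18 mm wide, 14 mm long along x, its axis 68 mm above the bench; the 8 mm shank (55 mm long) points to +x into the guide. Nothing stands behind the head (-x)
- pin (a joint): how far the hitch pin is pushed in towards the bracket's +x, in m: 0 = out, tip inside the guide; 0.048 = fully home, head against the guide (its end face 52 mm from the post's axis), tip through the post. Slides with about 2.5 N of friction and stays where it is left.
- loop (a joint): loop angle, rad: 0 = level, along the bracket's +x, round the post; 1.57 = upright; more = leaning back to -x (limit 2.5). Bow of 5 mm round steel, 37 mm wide outside, 27 inside, hinged about the bracket's y on the pin's axis, 7 mm ahead of the head's end face; moves with the pin. Stiff, lightly sprung: stays where left, about 1 N at its end moves it
- loop_end (a point): centre of the wire at the loop's closed end, 69 mm from its hinge; with pin home and loop level it lies 24 mm beyond the post's axis
- spacer_mid (a point): the spacer: steel tube, 34 mm outside, 21 mm bore, 25 mm high, standing on the bench; this point is its centre, half-way up; z along its axis; either way up is right
- washer_mid (a point): the washer: steel, 34 mm outside, 21 mm bore, 5 mm thick, lying flat on the bench; this point is its centre, half-way up; z along its axis
- big_collar: bystander: plain steel collar, 48 mm outside, 30 mm bore, 16 mm high, lying flat; too big for the job. Origin at the centre of its underside.
- small_washer: bystander: plain steel washer, 26 mm outside, 12 mm bore, 5 mm thick, lying flat; too small for the post. Origin at the centre of its underside.
- blank: bystander: square pale wooden turning blank, 50 x 50 x 35 mm. Origin at the centre of its underside, z up.
- gouge: bystander: long turning gouge lying on the bench, wooden handle 32 mm thick and 260 mm long towards its -x, steel blade 145 mm towards its +x. Origin on the bench under the ferrule.
- wax_tin: bystander: round tin, 72 mm across, 70 mm high, standing. Origin at the centre of its underside.
- turned_bowl: bystander: wooden bowl, 110 mm across, 50 mm high. Origin at the centre of its underside.
- chuck_key: bystander: steel T-shaped chuck key, 90 mm long and 12 mm thick, lying flat. Origin on the bench under the middle of its cross bar, stem along its +x.
Things that resemble listed ones, but are neither listed nor needed, are in the scene too. What is shaped like the part that bears spacer_mid but yellow is not meant.

How it is judged:
By the outcome, as a careful person would: the job done as asked, in the order asked, and still so for the second after the job is handed in, with the robot touching nothing.
It also fails if it takes over 72 s, if anything falls off the work surface, if the arm or the gripper's body presses on something with over 40 N, if the wrist force passes 120 N, or if a joint passes its speed limit or range.

## Working session

There is one attempt and no reset: what is moved stays moved. The work goes in short steps, Python scripts to look and compute and a shell command to move; the robot and the scene stay as the last step left them, time stands still between calls to the robot, and variables do not carry over. Pictures are saved under pics/ and viewed, about 8 in all and at most 12, crops included, and the job is handed in when it is done.

```bash
ls; mkdir -p pics
cat > h.py <<'E'
import numpy as np, cv2
from cell import ctrl
def shot(n,f=None):
    p=ctrl.get_image(n)
    if f: cv2.imwrite('pics/'+f,cv2.cvtColor(p['color'],cv2.COLOR_RGB2BGR))
    return p
def cloud(p):
    K=np.array(p['camera_matrix']);R=np.array(p['R']);t=np.array(p['t'])
    v,u=np.mgrid[:400,:640];z=p['depth']
    c=np.stack([(u-K[0,2])/K[0,0]*z,(v-K[1,2])/K[1,1]*z,z],-1)
    w=(c-t)@R; w[z==0]=np.nan
    return w
def pix(p,X):
    K=np.array(p['camera_matrix']);c=np.array(p['R'])@np.array(X,float)+np.array(p['t']);q=K@c
    return q[:2]/q[2]
E
python3 - <<'E'
from h import *
for n in ['top','side']:
    p=shot(n,n+'1.png'); w=cloud(p); R=np.array(p['R']);print(n,'cam at',-R.T@np.array(p['t']))
    for q in ['outrigger','spacer_mid','washer_mid','pin_head','loop','loop_end','big_collar','small_washer','wax_tin','turned_bowl','blank','gouge','chuck_key']:
        for d in ctrl.search_frame(q,p)[:3]:
            c,r,a,b=d['extent']; i,j=int(min(max(r,0),399)),int(min(max(c,0),639))
            print(q,round(d['conf'],2),np.round([c,r,a,b]),np.round(w[i,j]))
print(ctrl.read_state())
E
```

```text
pics
top cam at [ 373.20415416   26.02191738 1272.16218944]
outrigger 0.55 [248. 222. 121.  75.] [503. 199.  28.]
spacer_mid 0.67 [446. 189.  10.  15.] [ 594. -319.   -0.]
washer_mid 0.41 [447. 226.  12.  10.] [ 493. -319.    1.]
pin_head 0.5 [294. 200.  21.   9.] [564.  84.   4.]
pin_head 0.15 [247. 225. 115.  71.] [495. 204.  31.]
loop 0.6 [304. 182.   1.   4.] [590.  53. 119.]
loop_end 0.55 [307. 190.  14.  16.] [591.  47.  -1.]
big_collar 0.57 [404. 233.  20.  17.] [ 475. -203.    1.]
small_washer 0.59 [306. 146.  29.  31.] [695.  48.  70.]
small_washer 0.37 [402. 198.  11.   9.] [ 570. -201.    1.]
wax_tin 0.94 [306. 146.  31.  31.] [693.  51.  67.]
wax_tin 0.36 [430. 163.  23.  27.] [ 654. -271.   36.]
turned_bowl 0.61 [229. 130.  40.  39.] [755. 260.   7.]
turned_bowl 0.19 [304. 144.  28.  33.] [699.  56.  66.]
blank 0.64 [430. 161.  23.  26.] [ 663. -272.   33.]
blank 0.35 [230. 128.  36.  38.] [760. 257.   9.]
gouge 0.75 [446. 133. 153.  12.] [ 737. -319.   27.]
chuck_key 0.75 [136. 236.  35.  42.] [473. 494.   9.]
side cam at [562.91848322 924.10402616 618.2175384 ]
outrigg
[... 664 characters left out ...]
[374. 374.  57.  44.] [477. 499.  14.]
{'clock': 1.4, 'qpos': array([-1.35480518,  0.62842636,  0.03850328,  1.5173945 , -0.02696203,
        0.99630455, -0.01998931]), 'qd': array([ 0.00021685, -0.00087306,  0.00121592,  0.00114504,  0.00065624,
       -0.00025433,  0.00071799]), 'tau': array([ 7.10816985e-04, -5.63287711e+01,  1.22618448e+00, -1.93773258e+01,
        1.10247242e-02,  1.70820502e-03,  2.53619760e-05]), 'eef_pos': array([180.73973977, 624.37901838, 207.09815806]), 'tool_rot': array([-3.14157825e+00, -1.11010042e-06,  2.85980530e+00]), 'force': array([-0.3188383 ,  0.77816669,  0.75033475]), 'torque': array([ 0.05848619, -0.01628402, -0.00901815]), 'width': 85.51885001676034}
```

Run:
```python
import cv2,numpy as np
a=cv2.imread('pics/top1.png');b=cv2.imread('pics/side1.png')
c=cv2.resize(a[110:270,170:490],(800,400),interpolation=3)
d=cv2.resize(a[175:275,180:320],(420,300),interpolation=3)
cv2.imwrite('pics/v1.png',np.vstack([c,cv2.resize(b[130:210,270:430],(400,200),interpolation=3).repeat(1,0) if 0 else np.hstack([cv2.resize(b[130:210,270:430],(400,200),interpolation=3),cv2.resize(b[180:300,290:530],(400,200),interpolation=3)])]))
```

```text
(no output)
```

View pics/v1.png

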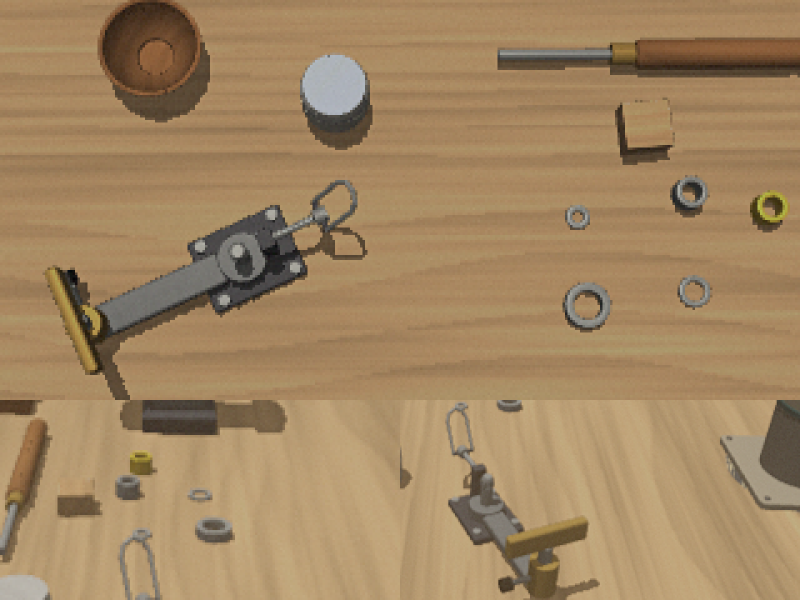

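View pics/side1.png

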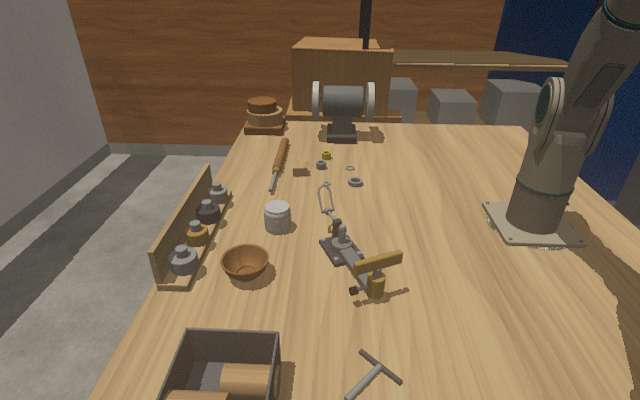

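Run:
```python
from h import *
for n in ['top','side']:
    p=shot(n); w=cloud(p)
    np.savez('pics/%s1.npz'%n,w=w,c=p['color'],K=p['camera_matrix'],R=p['R'],t=p['t'])
    near=lambda x,y,r:np.hypot(w[...,0]-x,w[...,1]-y)<r
    def rep(nm,m):
        q=w[m]; 
        if len(q): 
            lo,hi=np.percentile(q,2,0),np.percentile(q,98,0)
            print(n,nm,len(q),'mean',q.mean(0).round(1),'mid',((lo+hi)/2).round(1),'ext',(hi-lo).round(1))
    rep('spacer',near(594,-319,40)&(w[...,2]>16))
    rep('washer',near(493,-319,40)&(w[...,2]>2.5)&(w[...,2]<12))
    sel=near(530,170,220)&(w[...,0]<640)
    if n=='top': print('saturn')
    rep('rest',sel&(w[...,2]>100)&(w[...,1]>200))
    m=sel&(w[...,2]>60)&(w[...,1]<230)
    q=w[m]; print(q[np.argsort(q[:,1])].round().astype(int).tolist()[::max(1,len(q)//60)])
    m=sel&(w[...,2]>9)&(w[...,2]<16)&(w[...,1]<260)
    r=cv2.minAreaRect(w[m][:,:2].astype(np.float32)); print('plate',r)
```

```text
top spacer 96 mean [ 593.3 -315.3   23.6] mid [ 593.  -315.3   22.6] ext [30.5 31.  12. ]
top washer 154 mean [ 491.6 -319.9    4.5] mid [ 492.4 -318.2    5.7] ext [63.3 67.   6.2]
saturn
top rest 302 mean [456.8 304.5 113.4] mid [457.2 305.1 110.3] ext [95.7 48.8 18.7]
[[574, 33, 124], [565, 33, 121], [576, 36, 127], [565, 36, 122], [581, 38, 128], [561, 38, 118], [586, 40, 127], [558, 41, 108], [560, 43, 109], [587, 45, 122], [588, 48, 115], [588, 50, 115], [588, 53, 117], [553, 53, 89], [586, 55, 104], [586, 58, 100], [584, 61, 96], [548, 61, 73], [583, 63, 93], [563, 64, 75], [548, 64, 71], [581, 66, 86], [565, 66, 77], [551, 66, 70], [584, 68, 86], [571, 69, 75], [558, 69, 73], [560, 71, 81], [563, 71, 75], [554, 71, 69], [560, 74, 77], [566, 74, 72], [561, 76, 75], [576, 76, 72], [558, 79, 73], [557, 79, 67], [561, 84, 74], [558, 86, 75], [556, 89, 73], [556, 91, 70], [554, 94, 70], [552, 97, 68], [553, 101, 72], [546, 104, 73], [549, 106, 71], [544, 109, 67], [549, 112, 69], [541, 114, 72], [533, 116, 76], [532, 117, 63], [543, 119, 74], [547, 121, 81], [535, 121, 79], [530, 1
[... 1190 characters left out ...]
63], [568, 78, 74], [563, 80, 73], [558, 87, 74], [553, 92, 71], [552, 98, 72], [552, 103, 70], [533, 114, 78], [550, 120, 78], [550, 122, 71], [530, 125, 73], [533, 126, 77], [548, 127, 80], [533, 128, 75], [537, 129, 63], [547, 130, 70], [535, 130, 68], [543, 131, 80], [535, 132, 75], [545, 133, 72], [545, 133, 69], [542, 134, 73], [528, 147, 65], [531, 149, 81], [521, 151, 82], [525, 151, 65], [528, 152, 65], [524, 153, 84], [535, 154, 72], [525, 155, 64], [521, 156, 71], [533, 157, 74], [523, 157, 63], [530, 157, 72], [526, 158, 84], [532, 158, 61], [526, 159, 82], [525, 160, 65]]
plate ((528.5708618164062, 148.67147827148438), (80.60823822021484, 105.24221801757812), 24.107690811157227)
```

```bash
cat >> h.py <<'E'
def to(x,y,z,yaw=None):
    from scipy.spatial.transform import Rotation as Ro
    s=ctrl.read_state();p=np.array(s['eef_pos']);R=Ro.from_euler('xyz',s['tool_rot'])
    d=R.inv().apply(np.array([x,y,z])-p)/30
    o='clk %.1f pos %s rpy %s f %s w %.1f | go %s'%(s['clock'],p.round(1),np.degrees(s['tool_rot']).round(1),np.round(s['force'],1),s['width'],d.round(2))
    if yaw is not None:
        o+=' rot %s'%(np.degrees((R.inv()*Ro.from_euler('xyz',[np.pi,0,np.radians(yaw)])).as_rotvec())/6).round(2)
    print(o)
if __name__=='__main__':
    import sys; to(*map(float,sys.argv[1:]))
E
python3 -m crank '[[[-1,-0.8,0,0,0,0],[-1,-0.8,0,0,0,0],[-1,-0.8,0,0,0,0],[-1,-0.8,0,0,0,0],[-1,-0.8,0,0,0,0],[-1,-0.8,0,0,0,0],[-1,-0.9,0,0,0,0],[-1,-0.9,0,0,0,0],[-1,-0.9,0,0,0,0],[-0.8,-1,0,0,0,0],[-0.8,-1,0,0,0,0],[-0.8,-1,0,0,0,0]]]' -1; python3 h.py 593 -314.5 150 114
```

```text
clock: 2.5
eef_pos: [427.7, 224.7, 203.8]
tool_rot: [3.129, -0.003, 2.881]
force: [0.4, 1.1, 0.3]
width: 85.4
clk 2.5 pos [427.7 224.7 203.8] rpy [ 1.793e+02 -1.000e-01  1.651e+02] f [0.4 1.1 0.3] w 85.4 | go [ -9.96 -15.96   1.57] rot [ 0.1  -0.08  8.51]
```

Run:
```python
from h import *
for n in ['top','side']:
    d=np.load('pics/%s1.npz'%n); w=d['w']; c=d['c'].astype(float)
    K,R,t=d['K'],d['R'],d['t']
    sat=c.max(2)-c.min(2); grey=sat<45
    # intersect pixel rays with plane z=h
    v,u=np.mgrid[:400,:640]
    ray=np.stack([(u-K[0,2])/K[0,0],(v-K[1,2])/K[1,1],np.ones_like(u,float)],-1)@R; C=-R.T@t
    def plane(h): return C+ray*((h-C[2])/ray[...,2])[...,None]
    for nm,x,y,h,rad in [('washer',492,-319.5,4,30),('spacer',593,-314.5,25,24)]:
        P=plane(h); m=grey&(np.hypot(P[...,0]-x,P[...,1]-y)<rad)
        q=P[m][:,:2]; print(n,nm,len(q),'mean',q.mean(0).round(1),'rect',((q.max(0)+q.min(0))/2).round(1),(q.max(0)-q.min(0)).round(1))
    # hub top & post
    for nm,lo,hi,rad in [('hub',27,37,34),('post',74,90,17)]:
        m=(w[...,2]>lo)&(w[...,2]<hi)&(np.hypot(w[...,0]-526.5,w[...,1]-153)<rad)
        q=w[m]; print(n,nm,len(q),q.mean(0).round(1),'mid',((np.percentile(q,3,0)+np.percentile(q,97,0))/2).round(1),np.ptp(q,0).round(1))
crop=[]
for n,(a,b,e,f) in {'top':(180,250,230,320),'side':(175,265,300,400)}.items():
    im=cv2.imread('pics/%s1.png'%n)[a:b,e:f]; crop.append(cv2.resize(im,(400,400),interpolation=cv2.INTER_CUBIC))
cv2.imwrite('pics/v2.png',np.hstack(crop))
```

```text
top washer 97 mean [ 492.1 -318.6] rect [ 492.4 -318.4] [31.5 32. ]
top spacer 167 mean [ 590.2 -312.9] rect [ 590.9 -312.5] [39.7 36.9]
top hub 278 [524.2 155.5  31.7] mid [526.3 156.2  31.7] [52.1 62.2  9.6]
top post 40 [527.  150.6  80.3] mid [527.6 150.3  79.6] [17.8 15.1 10.8]
side washer 31 mean [ 491.4 -321.7] rect [ 491.2 -323.6] [32.1 32.8]
side spacer 49 mean [ 593.4 -312.3] rect [ 594.  -311.3] [31.9 41.1]
side hub 226 [527.1 160.6  32.8] mid [527.7 157.8  32.4] [51.3 59.2  9.7]
side post 39 [528.2 154.2  79.7] mid [528.2 153.1  79.1] [16.7 14.4 10. ]
```

View pics/v2.png

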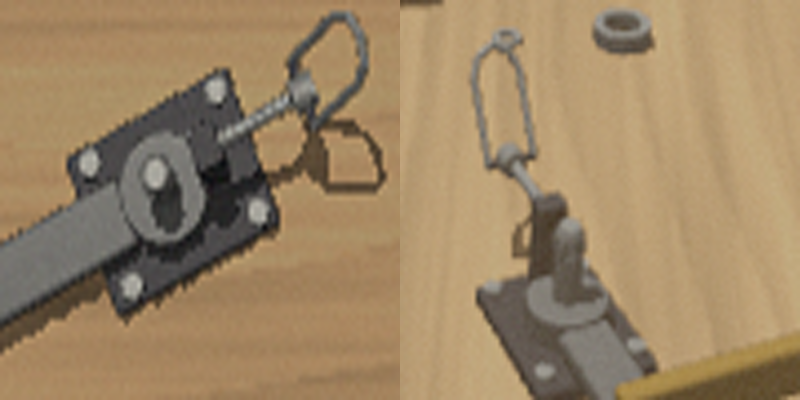

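```bash
python3 -m crank '[[[-0.63,-1,0,0,0,0],[-0.63,-1,0,0,0,0],[-0.63,-1,0,0,0,0],[-0.63,-1,0,0,0,0],[-0.63,-1,0,0,0,0],[-0.63,-1,0,0,0,0],[-0.63,-1,0,0,0,0],[-0.63,-1,0,0,0,0],[-0.63,-1,0,0,0,0],[-0.63,-1,0,0,0,0],[-0.63,-1,0,0,0,0],[-0.63,-1,0,0,0,0]]]' -0.2; python3 h.py 593 -314 150 114
python3 - <<'E'
import numpy as np
for n,l in {'top':[(264.9,210.1,81),(266.6,212.8,32)],'side':[(300+568*.25,175+222*.225,81),(300+568*.25,175+302*.225,32)]}.items():
    d=np.load('pics/%s1.npz'%n);K,R,t=d['K'],d['R'],d['t'];C=-R.T@t
    for u,v,h in l:
        r=R.T@np.linalg.inv(K)@[u,v,1]; print(n,h,(C+r*(h-C[2])/r[2]).round(1))
E
```

```text
clock: 3.5
eef_pos: [559.9, -204.4, 202.2]
tool_rot: [3.125, 0.006, 2.879]
force: [0.5, 0.2, -0.2]
width: 50.9
clk 3.5 pos [ 559.9 -204.4  202.2] rpy [179.1   0.3 164.9] f [ 0.5  0.2 -0.2] w 50.9 | go [-2.01 -3.27  1.7 ] rot [ 0.17 -0.02  8.49]
top 81 [527.2 150.4  81. ]
top 32 [526.5 151.1  32. ]
side 81 [286.3 136.3  81. ]
side 32 [279.4 143.2  32. ]
```

```bash
python3 -m crank '[[[-0.6,-1,0,0,0,0],[-0.6,-1,0,0,0,0],[-0.55,-0.9,0,0,0,0],[-0.25,-0.4,0.2,0,0,0],[0,0,0.4,0.17,0,1],[0,0,0.4,0,0,1],[0,0,0.4,0,0,1],[0,0,0.4,0,0,1],[0,0,0.4,0,0,1],[0,0,0.4,0,0,1],[0,0,0.4,0,0,1],[0,0,0.4,0,0,1]]]'; python3 h.py 593 -314 60 114
python3 - <<'E'
import numpy as np
for n,l in {'side':[(342,175+222*.225,81),(342,175+302*.225,32)]}.items():
    d=np.load('pics/%s1.npz'%n);K,R,t=d['K'],d['R'],d['t'];C=-R.T@t
    for u,v,h in l:
        r=R.T@np.linalg.inv(K)@[u,v,1]; print(n,h,(C+r*(h-C[2])/r[2]).round(1))
E
```

```text
clock: 4.5
eef_pos: [595.3, -341.3, 97.7]
tool_rot: [3.136, 0.021, 1.986]
force: [0.5, 0.2, 0.0]
width: 51.3
clk 4.5 pos [ 595.3 -341.3   97.7] rpy [179.7   1.2 113.8] f [0.5 0.2 0. ] w 51.3 | go [0.89 0.29 1.24] rot [ 0.06  0.2  -0.03]
side 81 [528.3 149.1  81. ]
side 32 [526.3 156.1  32. ]
```

```bash
python3 -m crank '[[[0.5,0.15,0.5,0,0.2,0],[0.35,0.1,0.5,0,0,0],[0,0,0.2,0,0,0]]]'; python3 h.py 593 -314 30 114
```

```text
clock: 4.75
eef_pos: [591.3, -312.2, 57.6]
tool_rot: [3.138, -0.004, 1.988]
force: [-0.8, 0.2, 0.4]
width: 51.2
clk 4.8 pos [ 591.3 -312.2   57.6] rpy [179.8  -0.3 113.9] f [-0.8  0.2  0.4] w 51.2 | go [-0.08  0.02  0.92] rot [ 0.04 -0.04 -0.02]
```

```bash
python3 -m crank '[[[-0.04,0.02,0.6,0,0,0],[-0.04,0,0.6,0,0,0],[0,0,0.4,0,0,0],[0,0,0.15,0,0,0],[0,0,0,0,0,0]]]'; python3 h.py 593 -314 4 114; python3 -m crank '[[[0,0,0,0,0,0],[0,0,0,0,0,0],[0,0,0,0,0,0],[0,0,0,0,0,0]]]' 0.5;  python3 h.py 593 -314 4 114
```

```text
clock: 5.17
eef_pos: [593.7, -309.9, 1.2]
tool_rot: [3.136, -0.01, 2.001]
force: [1.3, 0.0, -0.7]
width: 51.1
clk 5.2 pos [ 593.7 -309.9    1.2] rpy [179.7  -0.6 114.7] f [ 1.3  0.  -0.7] w 51.1 | go [-0.11 -0.08 -0.1 ] rot [ 0.05 -0.09  0.11]
clock: 5.5
eef_pos: [595.0, -311.2, 3.7]
tool_rot: [3.134, -0.007, 2.002]
force: [-0.0, -0.1, -0.4]
width: 21.3
clk 5.5 pos [ 595.  -311.2    3.7] rpy [179.6  -0.4 114.7] f [-0.  -0.1 -0.4] w 21.3 | go [-0.06 -0.1  -0.01] rot [ 0.07 -0.07  0.12]
```

Run:
```python
from h import *
a=shot('top');b=shot('side')
i=cv2.resize(a['color'][150:250,380:480],(400,400),interpolation=2);j=cv2.resize(b['color'][130:200,290:360],(400,400),interpolation=2)
cv2.imwrite('pics/v3.png',np.hstack([i,j])[...,::-1])
to(593,-314,4,114)
```

```text
clk 5.6 pos [ 595.  -311.2    3.7] rpy [179.6  -0.4 114.7] f [ 0.2 -0.6 -0.6] w 21.6 | go [-0.06 -0.1  -0.01] rot [ 0.07 -0.07  0.12]
```

View pics/v3.png

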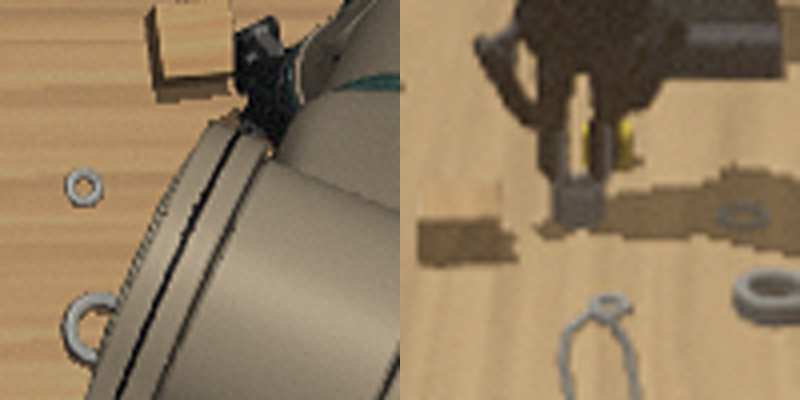

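Run:
```python
from h import *
b=shot('side');w=cloud(b)
for X in [(595,-311,3.7),(595,-311,25),(595,-340,3.7),(593,-314,0),(593,-314,25)]: print(X,pix(b,X).round(1))
for u,v in [(318,155),(325,155),(318,158),(325,158),(321,163),(321,167),(319,165),(323,165),(313,135),(321,135)]: print(u,v,w[v,u].round())
```

```text
(595, -311, 3.7) [320.2 167.9]
(595, -311, 25) [320.2 162.5]
(595, -340, 3.7) [320.4 164.3]
(593, -314, 0) [320.7 168.5]
(593, -314, 25) [320.8 162.1]
318 155 [ 602. -289.   64.]
325 155 [ 579. -308.   55.]
318 158 [ 602. -294.   50.]
325 158 [ 579. -305.   46.]
321 163 [ 592. -303.   27.]
321 167 [ 592. -303.   11.]
319 165 [ 599. -306.   17.]
323 165 [ 585. -308.   17.]
313 135 [ 620. -293.  134.]
321 135 [ 593. -288.  137.]
```

Run:
```python
from h import *
b=shot('side');w=cloud(b)
i=cv2.resize(b['color'][120:180,290:370],(800,600),interpolation=2)
cv2.imwrite('pics/v4.png',i[...,::-1])
print(w[146:174:2,312:332:2,2].round())
print(w[146:174:2,312:332:2,1].round())
```

```text
[[99. 87. 92. 98. 96.  3. 80. 91. 86. 86.]
 [91. 84. 88. 87.  1.  3. 78. 82. 79. 78.]
 [84. 82. 80. 80.  3.  2. 71. 75. 72.  4.]
 [nan 68. 70. 73.  2. 26. 62. 66. 64. 30.]
 [ 2. 59. 65. 66.  1. 21. 54. 59. 56. 19.]
 [ 4. 49. 58. 56.  4. 13. 48. 50. 47. 11.]
 [ 2. 43. 49. 48.  0.  3. 41. 46. 41.  1.]
 [ 3.  5. 42. 41. 29. 29. 33. 35.  1.  2.]
 [ 1.  2.  2. 33. 17. 22. 30.  2.  4.  0.]
 [ 3.  1.  2. 21. 23. 24. 22.  5.  2.  1.]
 [ 0.  3.  0. 13. 15. 15. 15.  4.  2.  3.]
 [ 3.  3.  1.  6.  7.  6.  7.  5.  2.  1.]
 [ 3.  1.  2.  3.  3.  1.  2.  0.  4.  3.]
 [ 5.  1.  1.  2.  1. -0.  2.  4.  1.  2.]]
[[-283. -309. -299. -286. -291. -508. -327. -303. -315. -316.]
 [-283. -299. -292. -294. -493. -488. -315. -307. -314. -318.]
 [-283. -288. -293. -294. -467. -471. -315. -306. -314. -468.]
 [  nan -303. -298. -292. -452. -398. -318. -309. -315. -391.]
 [-430. -306. -294. -291. -435. -391. -320. -309. -316. -398.]
 [-410. -311. -293. -296. -411. -392. -316. -312. -319. -397.]
 [-395. -309. -296. -297. -400. -396. -314. -303. -314. -401.]
 [-376. -372. -295. -297. -323. -322. -314. -310. -383. -381.]
 [-364. -362. -361. -298. -331. -321. -306. -363. -359. -368.]
 [-343. -347. -345. -306. -302. -300. -305. -340. -348. -349.]
 [-332. -327. -332. -306. -303. -305. -304. -328. -331. -330.]
 [-310. -310. -314. -306. -304. -306. -305. -309. -316. -317.]
 [-295. -298. -297. -296. -295. -300. -300. -302. -296. -299.]
 [-275. -283. -283. -282. -285. -287. -283. -281. -286. -284.]]
```

View pics/v4.png

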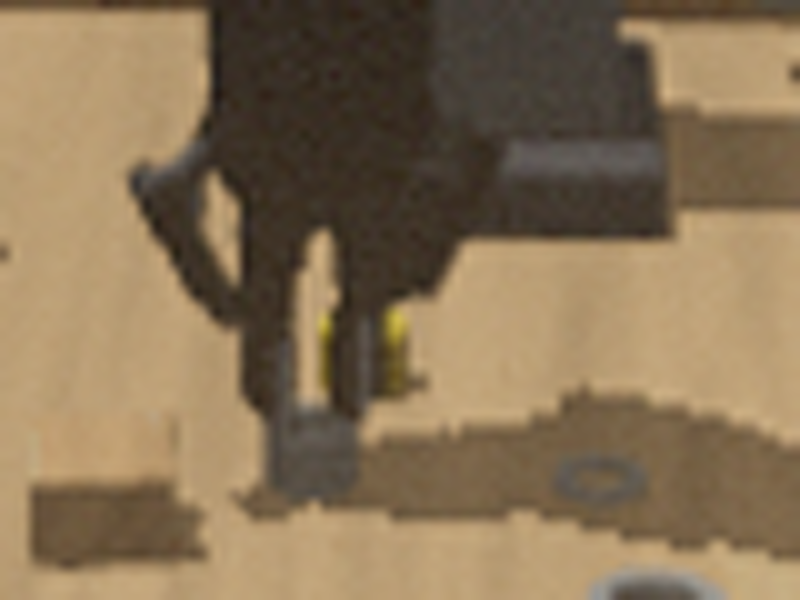

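```bash
python3 -m crank '[[[0,0,0,0,0,0],[0,0,0,0,0,0],[0,0,0,0,0,0],[0,0,0.15,0,0,0],[0,0,0.15,0,0,0],[0,0,0,0,0,0]]]' -0.2;  python3 h.py 593 -314 4 114
```

```text
clock: 6.2
eef_pos: [595.0, -310.8, -6.0]
tool_rot: [3.134, -0.007, 2.002]
force: [-1.0, 0.9, -0.4]
width: 51.3
clk 6.2 pos [ 595.  -310.8   -6. ] rpy [179.6  -0.4 114.7] f [-1.   0.9 -0.4] w 51.3 | go [-0.07 -0.1  -0.34] rot [ 0.07 -0.07  0.12]
```

```bash
python3 -m crank '[[[0,0,0.2,0,0,0],[0,0,0.15,0,0,0],[0,0,0,0,0,0]]]';  python3 h.py 593 -314 4 114
python3 - <<'E'
from h import *
b=shot('side');w=cloud(b)
cv2.imwrite('pics/v5.png',cv2.resize(b['color'][130:180,290:355],(780,600),interpolation=2)[...,::-1])
E
```

```text
clock: 6.45
eef_pos: [594.7, -310.4, -18.3]
tool_rot: [3.135, -0.008, 2.002]
force: [0.8, -0.4, 0.5]
width: 51.0
clk 6.5 pos [ 594.7 -310.4  -18.3] rpy [179.6  -0.5 114.7] f [ 0.8 -0.4  0.5] w 51.0 | go [-0.08 -0.1  -0.75] rot [ 0.07 -0.08  0.12]
```

View pics/v5.png

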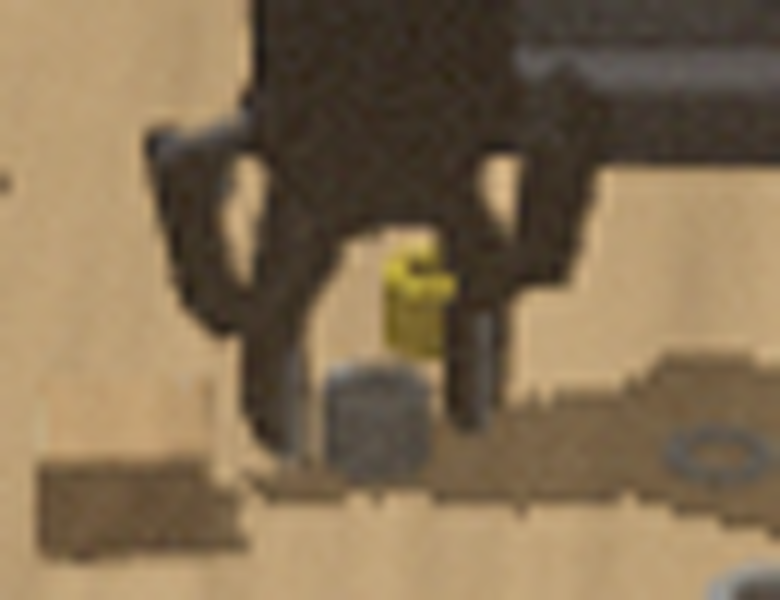

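```bash
python3 -m crank '[[[0,0,0,0,0,0],[0,0,0,0,0,0],[0,0,0,0,0,0],[0,0,0,0,0,0],[0,0,0,0,0,0]]]' 0.6;  python3 h.py 593 -314 -18 24; python3 -m crank '[[[0,0,0,0,0,0],[0,0,0,0,0,0],[0,0,0,0,0,0],[0,0,-1,0,0,0.3],[0,0,-0.8,0,0,1],[0,0,0,0,0,1],[0,0,0,0,0,1],[0,0,0,0,0,1],[0,0,0,0,0,1],[0,0,0,0,0,1],[0,0,0,0,0,1],[0,0,0,0,0,1]]]' -0.1;  python3 h.py 593 -314 -18 24
```

```text
clock: 6.92
eef_pos: [594.7, -310.7, -17.7]
tool_rot: [3.134, -0.008, 2.002]
force: [-0.3, 0.5, -0.6]
width: 31.6
clk 6.9 pos [ 594.7 -310.7  -17.7] rpy [179.6  -0.4 114.7] f [-0.3  0.5 -0.6] w 31.6 | go [-0.08 -0.1   0.01] rot [-1.000e-02 -1.100e-01  1.512e+01]
clock: 7.92
eef_pos: [596.0, -311.5, 40.5]
tool_rot: [3.14, -0.013, 1.093]
force: [-1.1, -0.7, -0.2]
width: 46.7
clk 7.9 pos [ 596.  -311.5   40.5] rpy [179.9  -0.7  62.6] f [-1.1 -0.7 -0.2] w 46.7 | go [-0.14 -0.05  1.95] rot [-0.03 -0.13  6.44]
```

```bash
python3 -m crank '[[[0,0,0,0,0,1],[0,0,0,0,0,1],[0,0,0,0,0,1],[0,0,0,0,0,1],[0,0,0,0,0,1],[0,0,0,0,0,1],[0,0,0,0,0,0.4],[0,0,0,0,0,0]]]';  python3 h.py 595.6 -312.8 -18 24
```

```text
clock: 8.58
eef_pos: [597.7, -310.0, 41.2]
tool_rot: [-3.135, -0.013, 0.387]
force: [0.5, -0.4, -0.1]
width: 47.0
clk 8.6 pos [ 597.7 -310.    41.2] rpy [-179.6   -0.8   22.2] f [ 0.5 -0.4 -0.1] w 47.0 | go [-0.13  0.07  1.97] rot [-0.06 -0.13 -0.31]
```

```bash
python3 -m crank '[[[-0.13,0.07,0.6,-0.06,-0.13,-0.3],[0,0,0.6,0,0,0],[0,0,0.5,0,0,0],[0,0,0.2,0,0,0],[0,0,0,0,0,0]]]';  python3 h.py 595.6 -312.8 -18 24
```

```text
clock: 9.0
eef_pos: [597.0, -313.4, -16.9]
tool_rot: [3.139, -0.002, 0.427]
force: [-0.2, -0.2, 0.3]
width: 47.1
clk 9.0 pos [ 597.  -313.4  -16.9] rpy [ 1.799e+02 -1.000e-01  2.450e+01] f [-0.2 -0.2  0.3] w 47.1 | go [-0.03 -0.04  0.04] rot [ 0.02 -0.02  0.08]
```

Grip, lift a little to see the grip height, then look.

```bash
python3 -m crank '[[[0,0,0,0,0,0],[0,0,0,0,0,0],[0,0,0,0,0,0],[0,0,0,0,0,0],[0,0,0,0,0,0]]]' 0.6;  python3 h.py 595.6 -312.8 -18 114; python3 -m crank '[[[0,0,-0.5,0,0,0],[0,0,-1,0,0,-1],[0,0,-1,0,0,-1],[0,0,-1,0,0,-1],[0,0,-0.6,0,0,-1],[0,0,0,0,0,-1],[0,0,0,0,0,-1],[0,0,0,0,0,-1],[0,0,0,0,0,-1],[0,0,0,0,0,-1],[0,0,0,0,0,-1],[0,0,0,0,0,-1]]]' ; python3 h.py 527.3 151.3 110 114
python3 - <<'E'
from h import *
b=shot('side');w=cloud(b)
c=pix(b,[595,-312,130]);print(c)
u,v=int(c[0]),int(c[1]);
cv2.imwrite('pics/v6.png',cv2.resize(b['color'][v-30:v+30,u-40:u+40],(800,600),interpolation=2)[...,::-1])
np.save('pics/w6.npy',w[v-30:v+30,u-40:u+40])
E
```

```text
clock: 9.42
eef_pos: [597.8, -314.6, -14.9]
tool_rot: [3.137, -0.004, 0.427]
force: [-0.0, -0.5, -1.5]
width: 31.6
clk 9.4 pos [ 597.8 -314.6  -14.9] rpy [179.8  -0.2  24.5] f [-0.  -0.5 -1.5] w 31.6 | go [-0.04 -0.09  0.1 ] rot [  0.06   0.   -14.92]
clock: 10.42
eef_pos: [596.4, -318.2, 130.2]
tool_rot: [3.131, 0.013, 1.63]
force: [-0.5, 0.3, -0.9]
width: 31.6
clk 10.4 pos [ 596.4 -318.2  130.2] rpy [179.4   0.8  93.4] f [-0.5  0.3 -0.9] w 31.6 | go [15.77 -1.38  0.45] rot [ 0.08  0.14 -3.44]
[320.66667697 134.09790783]
```

View pics/v6.png

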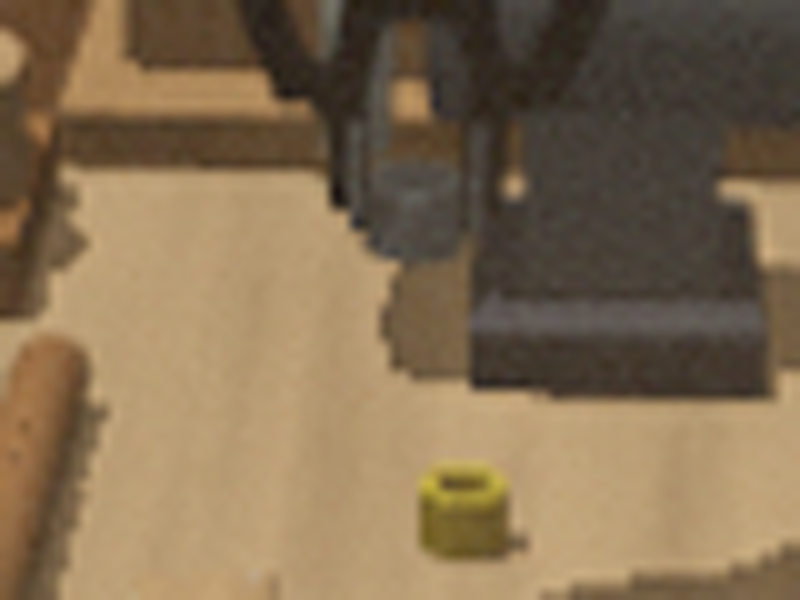

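```bash
python3 -m crank '[[[0,0,-0.2,0,0,-1],[0,0,-0.2,0,0,-1],[0,0,-0.1,0,0.14,-1],[0,0,0,0,0,-0.4],[1,0.28,0,0,0,0],[1,0.28,0,0,0,0],[1,0.28,0,0,0,0],[1,0.28,0,0,0,0],[1,0.28,0,0,0,0],[1,0.28,0,0,0,0],[1,0.28,0,0,0,0],[1,0.28,0,0,0,0]]]' ; python3 h.py 527.3 151.3 110 114
```

```text
clock: 11.47
eef_pos: [557.0, -80.8, 156.2]
tool_rot: [3.134, 0.021, 1.953]
force: [0.7, -0.0, -0.6]
width: 31.4
clk 11.5 pos [557.  -80.8 156.2] rpy [179.6   1.2 111.9] f [ 0.7 -0.  -0.6] w 31.4 | go [7.58 1.96 1.4 ] rot [ 0.07  0.2  -0.35]
```

```bash
python3 -m crank '[[[1,0.28,0,0,0.2,-0.35],[1,0.28,0,0,0,0],[1,0.28,0,0,0,0],[1,0.28,0,0,0,0],[1,0.28,0,0,0,0],[1,0.28,0,0,0,0],[0.9,0.2,0.2,0,0,0],[0.2,0,0.4,0,0,0],[0,0,0.4,0,0,0],[0,0,0,0,0,0]]]' ; python3 h.py 527.3 151.3 110 114
```

```text
clock: 12.3
eef_pos: [522.0, 156.2, 135.3]
tool_rot: [3.123, -0.002, 1.973]
force: [-0.5, 0.6, -1.9]
width: 31.5
clk 12.3 pos [522.  156.2 135.3] rpy [ 1.789e+02 -1.000e-01  1.130e+02] f [-0.5  0.6 -1.9] w 31.5 | go [-0.22  0.08  0.84] rot [ 0.18 -0.02 -0.16]
```

```bash
python3 -m crank '[[[-0.2,0.08,0.5,0.18,0,-0.16],[0,0,0.5,0,0,0],[0,0,0.3,0,0,0],[0,0,0,0,0,0]]]' ; python3 h.py 527.3 151.3 90 114
python3 - <<'E'
from h import *
b=shot('side');w=cloud(b)
c=pix(b,[527,151,100]);print(c)
u,v=int(c[0]),int(c[1]);
cv2.imwrite('pics/v7.png',cv2.resize(b['color'][v-30:v+45,u-50:u+50],(800,600),interpolation=2)[...,::-1])
np.savez('pics/w7.npz',w=w,uv=(u,v))
E
```

```text
clock: 12.63
eef_pos: [529.0, 150.4, 99.4]
tool_rot: [3.138, 0.0, 1.982]
force: [-1.0, -0.5, -1.5]
width: 31.4
clk 12.6 pos [529.  150.4  99.4] rpy [179.8   0.  113.6] f [-1.  -0.5 -1.5] w 31.4 | go [ 0.05 -0.04  0.31] rot [ 0.04  0.   -0.07]
[342.88943441 218.85808109]
```

View pics/v7.png

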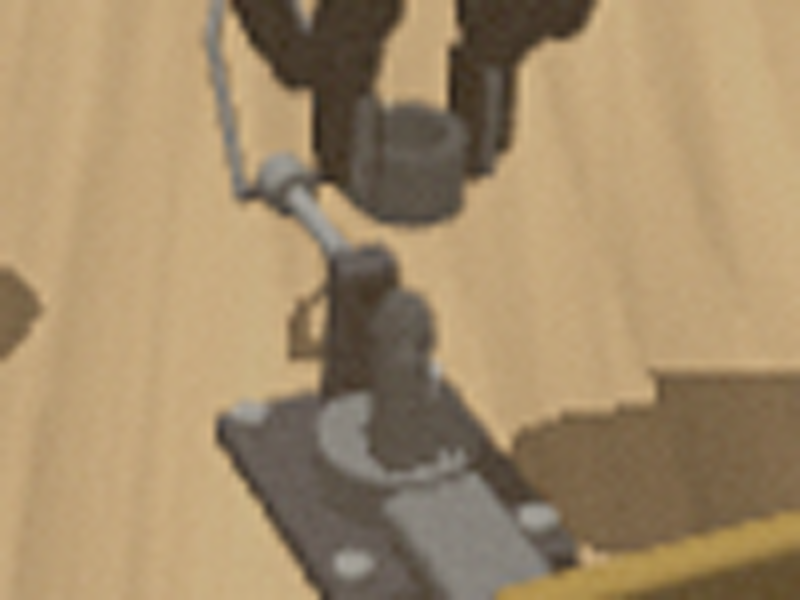

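Run:
```python
from h import *
import numpy as np
d=np.load('pics/w7.npz');w=d['w'];u0,v0=d['uv'];s=np.load('pics/side1.npz');K,R,t=s['K'],s['R'],s['t'];C=-R.T@t
P=dict(K=K);
def px(X): q=K@(R@np.array(X,float)+t); return q[:2]/q[2]
for X in [(527,151,75),(527,151,40),(527,151,130),(517,151,130),(527,151,110)]: print(X,px(X).round(2))
def reg(a,b,c,e):
    q=w[v0-30+a//8:v0-30+b//8+1,u0-50+c//8:u0-50+e//8+1].reshape(-1,3); print((a,b,c,e),len(q),np.nanmedian(q,0).round(1),np.nanmin(q,0).round(),np.nanmax(q,0).round())
reg(160,205,400,440); reg(160,175,390,450);reg(190,210,390,450)
reg(330,360,395,415); reg(380,440,390,412); reg(300,320,390,420)
```

```text
(527, 151, 75) [342.44 227.45]
(527, 151, 40) [341.83 239.09]
(527, 151, 130) [343.45 208.23]
(517, 151, 130) [347.72 208.35]
(527, 151, 110) [343.07 215.35]
(160, 205, 400, 440) 36 [525.  164.4 132.7] [519. 162. 124.] [531. 167. 140.]
(160, 175, 390, 450) 18 [526.4 163.9 137.1] [517. 160. 134.] [535. 166. 140.]
(190, 210, 390, 450) 36 [525.9 164.2 126.1] [516. 160. 120.] [535. 167. 133.]
(330, 360, 395, 415) 15 [527.7 157.5  65.9] [525. 147.  64.] [531. 160.  76.]
(380, 440, 390, 412) 36 [528.2 158.4  45.5] [524. 155.  33.] [532. 160.  59.]
(300, 320, 390, 420) 20 [528.4 156.7  81.6] [523. 149.  78.] [533. 160.  84.]
```

```bash
python3 -m crank '[[[0.06,-0.03,0.4,0.04,0,-0.07],[0.03,0,0.3,0,0,0],[0,0,0.1,0,0,0],[0,0,0,0,0,0]]]' ; python3 h.py 527.7 152.2 60 114
```

```text
clock: 13.02
eef_pos: [529.0, 152.1, 76.6]
tool_rot: [3.137, 0.001, 1.987]
force: [0.4, -0.2, -0.7]
width: 31.7
clk 13.0 pos [529.  152.1  76.6] rpy [1.798e+02 1.000e-01 1.138e+02] f [ 0.4 -0.2 -0.7] w 31.7 | go [ 0.02 -0.04  0.55] rot [ 0.04  0.01 -0.03]
```

```bash
python3 -m crank '[[[0.02,-0.04,0.3,0.04,0,0],[0,0,0.25,0,0,0],[0,0,0,0,0,0]]]' ; python3 h.py 527.7 152.2 50 114;  python3 -m crank '[[[0,0,0.3,0,0,0],[0,0,0,0,0,0]]]' ; python3 h.py 527.7 152.2 40 114
```

```text
clock: 13.27
eef_pos: [527.8, 152.3, 58.9]
tool_rot: [3.141, 0.001, 1.987]
force: [1.4, 0.9, -1.8]
width: 31.9
clk 13.3 pos [527.8 152.3  58.9] rpy [1.800e+02 1.000e-01 1.138e+02] f [ 1.4  0.9 -1.8] w 31.9 | go [-0.  -0.   0.3] rot [ 0.    0.01 -0.03]
clock: 13.43
eef_pos: [527.7, 152.1, 48.8]
tool_rot: [-3.142, 0.001, 1.987]
force: [-1.0, 0.4, -1.7]
width: 31.9
clk 13.4 pos [527.7 152.1  48.8] rpy [-1.800e+02  1.000e-01  1.138e+02] f [-1.   0.4 -1.7] w 31.9 | go [0.   0.   0.29] rot [-0.    0.01 -0.03]
```

```bash
python3 -m crank '[[[0,0,0.4,0,0,0],[0,0,0.35,0,0,0],[0,0,0,0,0,0]]]' ; python3 h.py 527.7 152.2 17 114;  python3 -m crank '[[[0,0,0.15,0,0,0],[0,0,0.1,0,0,0],[0,0,0,0,0,0]]]' ; python3 h.py 527.7 152.2 17 114
```

```text
clock: 13.68
eef_pos: [527.8, 151.5, 25.1]
tool_rot: [-3.141, 0.001, 1.986]
force: [-1.8, 0.5, -1.5]
width: 31.2
clk 13.7 pos [527.8 151.5  25.1] rpy [-1.800e+02  1.000e-01  1.138e+02] f [-1.8  0.5 -1.5] w 31.2 | go [0.02 0.01 0.27] rot [-0.    0.01 -0.03]
clock: 13.93
eef_pos: [528.0, 151.7, 16.8]
tool_rot: [-3.142, 0.001, 1.986]
force: [0.1, 0.1, -0.7]
width: 31.7
clk 13.9 pos [528.  151.7  16.8] rpy [-1.800e+02  1.000e-01  1.138e+02] f [ 0.1  0.1 -0.7] w 31.7 | go [ 0.02 -0.   -0.01] rot [-0.    0.01 -0.03]
```

```bash
python3 -m crank '[[[0,0,0.1,0,0,0],[0,0,0,0,0,0]]]' ; python3 -m crank '[[[0,0,0,0,0,0],[0,0,0,0,0,0],[0,0,0,0,0,0],[0,0,0,0,0,0]]]' 0;python3 h.py 527.7 152.2 17 114
```

```text
clock: 14.1
eef_pos: [529.0, 151.8, 15.8]
tool_rot: [3.139, 0.001, 1.986]
force: [0.2, -0.2, -0.5]
width: 31.5
clock: 14.43
eef_pos: [530.5, 152.2, 17.1]
tool_rot: [3.136, 0.001, 1.986]
force: [1.1, -0.4, -0.2]
width: 42.6
clk 14.4 pos [530.5 152.2  17.1] rpy [1.797e+02 1.000e-01 1.138e+02] f [ 1.1 -0.4 -0.2] w 42.6 | go [ 0.04 -0.09  0.  ] rot [ 0.05  0.01 -0.04]
```

```bash
python3 -m crank '[[[0.04,-0.08,-0.5,0.05,0,0],[0,0,-1,0,0,0],[0,0,-1,0,0,0],[0,0,-1,0,0,0],[-0.3,0,-1,0,0,0],[-1,-0.54,-0.2,0,0,0],[-1,-0.54,0,0,0,0],[-1,-0.54,0,0,0,0],[-1,-0.54,0,0,0,0],[-1,-0.54,0,0,0,0],[-1,-0.54,0,0,0,0],[-1,-0.54,0,0,0,0]]]' ; python3 h.py 493 -317.5 40 114
```

```text
clock: 15.43
eef_pos: [515.2, -91.0, 163.9]
tool_rot: [3.138, -0.002, 2.008]
force: [0.7, 0.0, -0.2]
width: 42.8
clk 15.4 pos [515.2 -91.  163.9] rpy [ 1.798e+02 -1.000e-01  1.151e+02] f [ 0.7  0.  -0.2] w 42.8 | go [-6.53 -3.88  4.1 ] rot [ 0.03 -0.01  0.18]
```

Run:
```python
from h import *
b=shot('top');w=cloud(b);c=shot('side')
cc=pix(c,[527,151,60]);u,v=map(int,cc)
i=cv2.resize(b['color'][185:235,240:300],(400,333),interpolation=2);j=cv2.resize(c['color'][v-30:v+30,u-36:u+36],(400,333),interpolation=2)
cv2.imwrite('pics/v8.png',np.hstack([i,j])[...,::-1])
for n,W in (('t',w),('s',cloud(c))):
    m=np.hypot(W[...,0]-527,W[...,1]-151)<22
    q=W[m&(W[...,2]>48)&(W[...,2]<66)]; print(n,len(q),q.mean(0).round(1),np.median(q[:,2]),q[:,2].std())
```

```text
t 92 [527.2 150.2  56.5] 56.759691011777 3.021164497809961
s 116 [528.8 157.7  57.3] 57.39446236863155 4.314557347480962
```

View pics/v8.png

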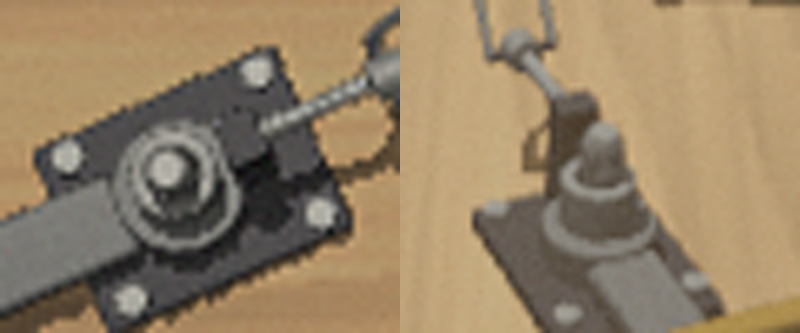

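```bash
python3 -m crank '[[[-1,-0.6,0.2,0,0,0.18],[-1,-0.6,0.3,0,0,0],[-1,-0.6,0.4,0,0,0],[-1,-0.6,0.4,0,0,0],[-1,-0.6,0.5,0,0,0],[-0.9,-0.5,0.5,0,0,0],[-0.4,-0.2,0.5,0,0,0],[0,0,0.5,0,0,0],[0,0,0.3,0,0,0],[0,0,0,0,0,0]]]' ; python3 h.py 493 -317.5 0 114
```

```text
clock: 16.37
eef_pos: [490.7, -321.6, 50.8]
tool_rot: [3.135, 0.004, 1.979]
force: [0.3, 0.5, 0.1]
width: 42.5
clk 16.4 pos [ 490.7 -321.6   50.8] rpy [179.6   0.3 113.4] f [0.3 0.5 0.1] w 42.5 | go [0.1  0.11 1.69] rot [ 0.06  0.04 -0.1 ]
```

```bash
python3 -m crank '[[[0.1,0.11,0.6,0.06,0,-0.1],[0,0,0.6,0,0,0],[0,0,0.5,0,0,0],[0,0,0,0,0,0]]]' ; python3 h.py 493 -317.5 -18 114;  python3 -m crank '[[[0,0,0.4,0,0,0],[0,0,0,0,0,0]]]';python3 h.py 493 -317.5 -18 114
```

```text
clock: 16.7
eef_pos: [496.0, -314.0, 0.3]
tool_rot: [3.139, 0.005, 1.995]
force: [0.0, 0.8, -0.3]
width: 43.1
clk 16.7 pos [ 4.96e+02 -3.14e+02  3.00e-01] rpy [179.8   0.3 114.3] f [ 0.   0.8 -0.3] w 43.1 | go [-0.06 -0.14  0.61] rot [0.03 0.05 0.05]
clock: 16.87
eef_pos: [497.7, -312.3, -11.1]
tool_rot: [3.137, 0.005, 1.998]
force: [-0.7, 0.3, 0.6]
width: 42.7
clk 16.9 pos [ 497.7 -312.3  -11.1] rpy [179.8   0.3 114.5] f [-0.7  0.3  0.6] w 42.7 | go [-0.09 -0.21  0.23] rot [0.04 0.05 0.08]
```

```bash
python3 -m crank '[[[-0.1,-0.24,0.15,0.04,0.05,0.08],[0,0,0,0,0,0]]]'; python3 h.py 493 -317.5 -20 114;  python3 -m crank '[[[0,0,0.1,0,0,0],[0,0,0.0,0,0,0]]]';python3 h.py 493 -317.5 -22 114
```

```text
clock: 17.03
eef_pos: [493.3, -317.9, -14.8]
tool_rot: [3.141, 0.001, 1.991]
force: [-0.4, -1.3, -0.4]
width: 42.6
clk 17.0 pos [ 493.3 -317.9  -14.8] rpy [1.799e+02 1.000e-01 1.141e+02] f [-0.4 -1.3 -0.4] w 42.6 | go [ 0.02 -0.    0.17] rot [0.01 0.01 0.01]
clock: 17.2
eef_pos: [493.7, -318.9, -16.9]
tool_rot: [3.14, 0.003, 1.99]
force: [0.0, 1.2, 0.5]
width: 42.7
clk 17.2 pos [ 493.7 -318.9  -16.9] rpy [1.799e+02 1.000e-01 1.140e+02] f [0.  1.2 0.5] w 42.7 | go [ 0.05 -0.    0.17] rot [0.02 0.02 0.  ]
```

```bash
python3 -m crank '[[[0.05,0,0.1,0,0,0],[0,0,0.0,0,0,0]]]'; python3 h.py 493 -317.5 -22 114;  python3 -m crank '[[[0,0,0.1,0,0,0],[0,0,0.0,0,0,0]]]';python3 h.py 493 -317.5 -25 114
```

```text
clock: 17.37
eef_pos: [493.3, -318.1, -19.4]
tool_rot: [3.139, 0.004, 1.989]
force: [-0.6, 0.4, -0.3]
width: 42.4
clk 17.4 pos [ 493.3 -318.1  -19.4] rpy [179.9   0.2 114. ] f [-0.6  0.4 -0.3] w 42.4 | go [ 0.02 -0.    0.09] rot [ 0.02  0.04 -0.01]
clock: 17.53
eef_pos: [493.5, -318.2, -22.4]
tool_rot: [3.139, 0.004, 1.989]
force: [0.4, 0.1, 1.0]
width: 42.7
clk 17.5 pos [ 493.5 -318.2  -22.4] rpy [179.8   0.2 114. ] f [0.4 0.1 1. ] w 42.7 | go [ 0.03 -0.01  0.09] rot [ 0.03  0.04 -0.01]
```

```bash
python3 -m crank '[[[0,0,0.08,0,0,0],[0,0,0.0,0,0,0]]]'; python3 h.py 493 -317.5 -25 114;  python3 -m crank '[[[0,0,0.06,0,0,0],[0,0,0.0,0,0,0]]]';python3 h.py 493 -317.5 -25 114
```

```text
clock: 17.7
eef_pos: [493.6, -318.1, -25.0]
tool_rot: [3.139, 0.004, 1.989]
force: [-0.3, 0.4, 0.3]
width: 42.6
clk 17.7 pos [ 493.6 -318.1  -25. ] rpy [179.8   0.2 114. ] f [-0.3  0.4  0.3] w 42.6 | go [ 0.03 -0.01  0.  ] rot [ 0.03  0.04 -0.  ]
clock: 17.87
eef_pos: [494.1, -318.5, -25.7]
tool_rot: [3.138, 0.005, 1.989]
force: [1.5, 0.4, 0.0]
width: 42.5
clk 17.9 pos [ 494.1 -318.5  -25.7] rpy [179.8   0.3 114. ] f [1.5 0.4 0. ] w 42.5 | go [ 0.05 -0.02 -0.02] rot [ 0.04  0.05 -0.  ]
```

```bash
python3 -m crank '[[[0,0,0,0,0,0],[0,0,0.0,0,0,0],[0,0,0.0,0,0,0],[0,0,0.0,0,0,0]]]' 0.4; python3 h.py 493 -317.5 -25 24
```

```text
clock: 18.2
eef_pos: [492.6, -320.4, -24.0]
tool_rot: [3.139, 0.006, 1.988]
force: [-0.4, -0.5, -0.4]
width: 29.7
clk 18.2 pos [ 492.6 -320.4  -24. ] rpy [179.9   0.4 113.9] f [-0.4 -0.5 -0.4] w 29.7 | go [0.08 0.05 0.03] rot [ 0.06  0.03 14.98]
```

```bash
python3 -m crank '[[[0,0,0,0,0,0],[0,0,0.0,0,0,0]]]' 0.5; python3 h.py 492.6 -320.4 -25 24
```

```text
clock: 18.37
eef_pos: [492.7, -320.2, -24.3]
tool_rot: [3.139, 0.006, 1.988]
force: [-0.9, -0.7, 3.6]
width: 29.7
clk 18.4 pos [ 492.7 -320.2  -24.3] rpy [179.9   0.3 113.9] f [-0.9 -0.7  3.6] w 29.7 | go [-0.01 -0.    0.02] rot [ 0.06  0.03 14.98]
```

```bash
python3 -m crank '[[[0,0,0,0,0,0],[0,0,0,0,0,0],[0,0,0,0,0,0],[0,0,-0.7,0,0,0.3],[0,0,-0.2,0,0,1],[0,0,0,0,0,1],[0,0,0,0,0,1],[0,0,0,0,0,1],[0,0,0,0,0,1],[0,0,0,0,0,1],[0,0,0,0,0,1],[0,0,0,0,0,1]]]' 0; python3 -m crank '[[[0,0,0,0,0,1],[0,0,0,0,0,1],[0,0,0,0,0,1],[0,0,0,0,0,1],[0,0,0,0,0,1],[0,0,0,0,0,1],[0,0,0,0,0,0.3],[0,0,0,0,0,0]]]';  python3 h.py 492.7 -320.2 -24 24
```

```text
clock: 19.37
eef_pos: [493.5, -318.4, 2.9]
tool_rot: [3.136, -0.002, 1.08]
force: [0.0, 0.1, -0.3]
width: 43.0
clock: 20.03
eef_pos: [494.6, -316.0, 1.7]
tool_rot: [3.14, -0.005, 0.385]
force: [-0.5, -0.7, -0.6]
width: 42.7
clk 20.0 pos [ 494.6 -316.     1.7] rpy [179.9  -0.3  22.1] f [-0.5 -0.7 -0.6] w 42.7 | go [-0.12  0.11  0.85] rot [ 0.02 -0.05 -0.32]
```

```bash
python3 -m crank '[[[-0.12,0.1,0.4,0,-0.05,-0.3],[0,0,0.3,0,0,0],[0,0,0.1,0,0,0],[0,0,0,0,0,0]]]';  python3 h.py 492.7 -320.2 -24.5 24
```

```text
clock: 20.37
eef_pos: [493.3, -319.2, -23.6]
tool_rot: [3.14, -0.001, 0.421]
force: [0.5, 0.6, 0.2]
width: 42.5
clk 20.4 pos [ 493.3 -319.2  -23.6] rpy [ 1.799e+02 -1.000e-01  2.410e+01] f [0.5 0.6 0.2] w 42.5 | go [-0.03  0.02  0.03] rot [ 0.01 -0.01  0.02]
```

```bash
python3 -m crank '[[[0,0,0.03,0,0,0],[0,0,0,0,0,0],[0,0,0,0,0,0],[0,0,0,0,0,0],[0,0,0,0,0,0],[0,0,-0.3,0,0,0]]]' 0.5; python3 h.py 492.7 -320.2 -24.5 24;python3 -m crank '[[[0,0,-0.5,0,0,0],[0,0,-1,0,0,-1],[0,0,-1,0,0,-1],[0,0,-1,0,0,-1],[0,0,-1,0,0,-1],[0,0,-0.7,0,0,-1],[0,0,0,0,0,-1],[0,0,0,0,0,-1],[0,0,0,0,0,-1],[0,0,0,0,0,-1],[0,0,0,0,0,-1],[0,0,0,0,0,-1]]]'; python3 h.py 527.9 151.8 150 114
```

```text
clock: 20.87
eef_pos: [493.1, -318.4, -14.7]
tool_rot: [-3.141, -0.002, 0.421]
force: [-0.2, 0.7, 0.4]
width: 29.6
clk 20.9 pos [ 493.1 -318.4  -14.7] rpy [-1.80e+02 -1.00e-01  2.41e+01] f [-0.2  0.7  0.4] w 29.6 | go [-0.04  0.05  0.33] rot [-0.01 -0.02  0.02]
clock: 21.87
eef_pos: [491.3, -320.9, 158.4]
tool_rot: [3.138, 0.006, 1.623]
force: [-0.1, -0.1, -1.1]
width: 29.7
clk 21.9 pos [ 491.3 -320.9  158.4] rpy [179.8   0.4  93. ] f [-0.1 -0.1 -1.1] w 29.7 | go [15.68  2.03  0.19] rot [ 0.02  0.06 -3.51]
```

```bash
python3 -m crank '[[[0,0,0,0,0,-1],[0,0,0,0,0,-1],[0,0,0,0,0,-1],[0,0,0,0,0.06,-0.5],[1,0.55,0,0,0,0],[1,0.55,0,0,0,0],[1,0.55,0,0,0,0],[1,0.55,0,0,0,0],[1,0.55,0,0,0,0],[1,0.55,0,0,0,0],[1,0.55,0,0,0,0],[1,0.55,0,0,0,0]]]'; python3 h.py 527.9 151.8 150 114
```

```text
clock: 22.87
eef_pos: [506.2, -54.4, 164.2]
tool_rot: [-3.14, 0.017, 1.984]
force: [0.6, -0.9, -0.9]
width: 29.7
clk 22.9 pos [506.2 -54.4 164.2] rpy [-179.9    0.9  113.7] f [ 0.6 -0.9 -0.9] w 29.7 | go [6.01 3.43 0.37] rot [-0.01  0.16 -0.05]
```

```bash
python3 -m crank '[[[1,0.57,0,0,0.16,0],[1,0.57,0,0,0,0],[1,0.57,0,0,0,0],[1,0.57,0,0,0,0],[1,0.57,0,0,0,0],[0.6,0.4,0.3,0,0,0],[0,0,0.5,0,0,0],[0,0,0.6,0,0,0],[0,0,0.5,0,0,0],[0,0,0.4,0,0,0],[0,0,0,0,0,0]]]'; python3 h.py 527.9 151.8 70 114
```

```text
clock: 23.78
eef_pos: [527.8, 160.9, 99.3]
tool_rot: [3.133, -0.002, 1.998]
force: [-0.3, 0.1, -0.1]
width: 29.4
clk 23.8 pos [527.8 160.9  99.3] rpy [ 1.795e+02 -1.000e-01  1.145e+02] f [-0.3  0.1 -0.1] w 29.4 | go [-0.28 -0.13  0.98] rot [ 0.08 -0.02  0.08]
```

```bash
python3 -m crank '[[[-0.28,-0.13,0.4,0.08,0,0.08],[0,0,0.3,0,0,0],[0,0,0.1,0,0,0],[0,0,0,0,0,0]]]'; python3 h.py 527.9 151.8 60 114;python3 -m crank '[[[0,0,0,0,0,0],[0,0,0,0,0,0]]]'; python3 h.py 527.9 151.8 60 114
```

```text
clock: 24.12
eef_pos: [528.9, 149.5, 75.3]
tool_rot: [3.141, 0.0, 1.987]
force: [0.5, -0.7, -0.5]
width: 29.7
clk 24.1 pos [528.9 149.5  75.3] rpy [180.    0.  113.9] f [ 0.5 -0.7 -0.5] w 29.7 | go [0.08 0.   0.51] rot [ 0.01  0.   -0.02]
clock: 24.28
eef_pos: [529.3, 148.9, 75.6]
tool_rot: [3.14, 0.0, 1.986]
force: [-1.0, -0.2, 0.1]
width: 29.9
clk 24.3 pos [529.3 148.9  75.6] rpy [179.9   0.  113.8] f [-1.  -0.2  0.1] w 29.9 | go [ 0.11 -0.    0.52] rot [ 0.01  0.   -0.03]
```

```bash
python3 -m crank '[[[0.1,0,0.25,0,0,0],[0,0,0.2,0,0,0],[0,0,0,0,0,0]]]'; python3 h.py 527.9 151.8 50 114; python3 -m crank '[[[0,0,0.15,0,0,0],[0,0,0,0,0,0]]]'; python3 h.py 527.9 151.8 50 114
```

```text
clock: 24.53
eef_pos: [529.0, 152.4, 62.3]
tool_rot: [3.137, 0.0, 1.986]
force: [0.5, 0.1, 0.5]
width: 29.4
clk 24.5 pos [529.  152.4  62.3] rpy [179.8   0.  113.8] f [0.5 0.1 0.5] w 29.4 | go [-0.   -0.04  0.41] rot [ 0.04  0.   -0.03]
clock: 24.7
eef_pos: [528.8, 152.7, 57.0]
tool_rot: [3.138, 0.0, 1.987]
force: [-1.1, 0.0, 0.4]
width: 29.7
clk 24.7 pos [528.8 152.7  57. ] rpy [179.8   0.  113.8] f [-1.1  0.   0.4] w 29.7 | go [-0.02 -0.04  0.23] rot [ 0.04  0.   -0.03]
```

```bash
python3 -m crank '[[[-0.02,-0.04,0.2,0.04,0,0],[0,0,0.1,0,0,0],[0,0,0,0,0,0]]]'; python3 h.py 527.9 151.8 40 114; python3 -m crank '[[[0,0,0.2,0,0,0],[0,0,0,0,0,0]]]'; python3 h.py 527.9 151.8 33 114
```

```text
clock: 24.95
eef_pos: [528.0, 151.7, 47.0]
tool_rot: [-3.141, 0.0, 1.987]
force: [0.2, -0.4, -0.3]
width: 29.4
clk 24.9 pos [528.  151.7  47. ] rpy [-180.     0.   113.9] f [ 0.2 -0.4 -0.3] w 29.4 | go [ 0.   -0.    0.23] rot [-0.01  0.   -0.02]
clock: 25.12
eef_pos: [528.1, 151.6, 40.3]
tool_rot: [-3.141, 0.0, 1.987]
force: [0.5, -0.4, -0.7]
width: 29.7
clk 25.1 pos [528.1 151.6  40.3] rpy [-180.     0.   113.8] f [ 0.5 -0.4 -0.7] w 29.7 | go [ 0.01 -0.    0.24] rot [-0.01  0.   -0.03]
```

```bash
python3 -m crank '[[[0,0,0.12,0,0,0],[0,0,0.1,0,0,0],[0,0,0,0,0,0]]]'; python3 h.py 527.9 151.8 33 114; python3 -m crank '[[[0,0,0,0,0,0],[0,0,0,0,0,0],[0,0,0,0,0,0],[0,0,0,0,0,0]]]' 0; python3 h.py 527.9 151.8 33 114
```

```text
clock: 25.37
eef_pos: [528.4, 151.6, 33.3]
tool_rot: [-3.142, 0.0, 1.987]
force: [-1.0, -0.1, 2.8]
width: 29.5
clk 25.4 pos [528.4 151.6  33.3] rpy [-180.     0.   113.8] f [-1.  -0.1  2.8] w 29.5 | go [ 0.01 -0.01  0.01] rot [-0.    0.   -0.03]
clock: 25.7
eef_pos: [528.5, 151.6, 33.1]
tool_rot: [3.142, 0.0, 1.987]
force: [0.7, 0.9, -0.5]
width: 42.8
clk 25.7 pos [528.5 151.6  33.1] rpy [180.    0.  113.8] f [ 0.7  0.9 -0.5] w 42.8 | go [ 0.01 -0.01  0.  ] rot [ 0.    0.   -0.03]
```

```bash
python3 -m crank '[[[0,0,-0.5,0,0,0],[0,0,-1,0,0,0],[0,0,-1,0,0,0],[0,0,-1,0,0,0],[0,0,-0.6,0,0,0],[-0.8,0,0,0,0,0],[-1,0,0,0,0,0],[-1,0,0,0,0,0],[-1,0,0,0,0,0],[-1,0,0,0,0,0],[-0.8,0,0,0,0,0],[0,0,0,0,0,0]]]' 1; python3 h.py 595 1.1 82 114
python3 - <<'E'
from h import *
b=shot('top');c=shot('side')
cc=pix(c,[540,120,80]);u,v=map(int,cc)
i=cv2.resize(b['color'][175:235,240:312],(400,333),interpolation=2);j=cv2.resize(c['color'][v-36:v+36,u-40:u+40],(400,360),interpolation=2)[:333]
cv2.imwrite('pics/v9.png',np.hstack([i,j])[...,::-1])
for n,W in (('t',cloud(b)),('s',cloud(c))):
    m=np.hypot(W[...,0]-527,W[...,1]-151)<22
    q=W[m&(W[...,2]>52)&(W[...,2]<70)]; print(n,len(q),q.mean(0).round(1),np.median(q[:,2]),q[:,2].std())
E
```

```text
clock: 26.7
eef_pos: [598.8, -4.7, 162.1]
tool_rot: [3.141, 0.0, 1.996]
force: [-0.3, 0.3, 1.0]
width: 0.1
clk 26.7 pos [598.8  -4.7 162.1] rpy [180.    0.  114.4] f [-0.3  0.3  1. ] w 0.1 | go [ 0.23 -0.04  2.67] rot [0.   0.   0.06]
t 47 [530.4 158.3  61.5] 61.54065050532446 2.646245364241163
s 119 [528.8 158.2  61.2] 62.071120397135 4.2342491418096255
```

View pics/v9.png

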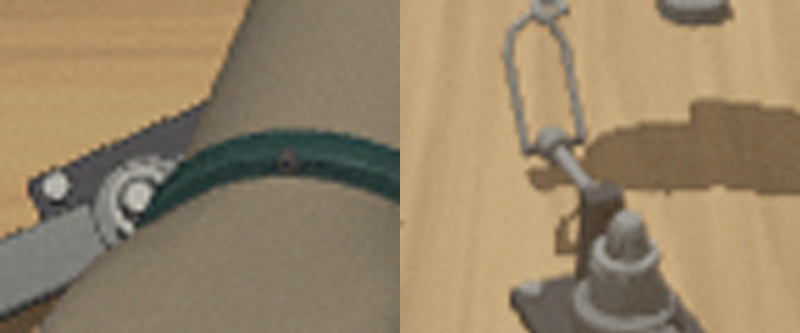

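```bash
python3 -m crank '[[[0.1,-0.04,0.8,0,0,0.06],[0,0,0.8,0,0,0],[0,0,0.7,0,0,0],[0,0,0.3,0,0,0],[0,0,0,0,0,0]]]'; python3 h.py 563.3 72.3 82 114
python3 - <<'E'
from h import *
c=shot('side');W=cloud(c);s=ctrl.read_state();p=s['eef_pos']
# finger points: near tool axis; lowest
m=(np.hypot(W[...,0]-p[0],W[...,1]-p[1])<25)&(W[...,2]>20)
q=W[m];z=np.sort(q[:,2]);print(len(q),'lowest z',z[:15].round(),'mean of low',q[q[:,2]<z[0]+25].mean(0).round(1))
lp=[d['extent'] for d in ctrl.search_frame('loop',c)[:1]];print(lp)
bx=np.array([-.407,.914]); A=np.array([527,151])
d=W[...,:2]-A; sx=d@bx; sy=d@np.array([-.914,-.407])
m=(np.abs(sy)<22)&(sx>-140)&(sx<-60)&(W[...,2]>90)
q=np.c_[sx[m],sy[m],W[...,2][m]]; print('loop top', q[np.argsort(-q[:,2])][:12].round(0).tolist())
E
```

```text
clock: 27.22
eef_pos: [593.3, 13.0, 81.8]
tool_rot: [3.139, -0.011, 2.002]
force: [0.5, 0.1, -0.2]
width: 0.0
clk 27.2 pos [593.3  13.   81.8] rpy [179.8  -0.6 114.7] f [ 0.5  0.1 -0.2] w 0.0 | go [ 2.21 -0.08  0.02] rot [ 0.03 -0.1   0.12]
586 lowest z [110. 111. 112. 114. 116. 116. 116. 117. 117. 118. 118. 118. 118. 119.
 119.] mean of low [592.2  20.  124.9]
[[246.1, 261.1, 48.0, 40.5]]
loop top [[-85.0, 20.0, 559.0], [-88.0, 17.0, 559.0], [-89.0, 15.0, 559.0], [-88.0, 19.0, 559.0], [-94.0, 16.0, 559.0], [-96.0, 12.0, 559.0], [-96.0, 14.0, 559.0], [-101.0, 12.0, 558.0], [-103.0, 11.0, 558.0], [-108.0, 11.0, 558.0], [-80.0, 20.0, 558.0], [-112.0, 10.0, 558.0]]
```

```bash
python3 -m crank '[[[0.3,-0.08,0.05,0,-0.1,0.12],[0.4,0,0,0,0,0],[0.4,0,0,0,0,0],[0.4,0,0,0,0,0],[0,0,0,0,0,0]]]'; python3 h.py 561.3 76.9 82 114; python3 -m crank '[[[0.3,0,0,0,0,0],[0.3,0,0,0,0,0],[0.3,0,0,0,0,0],[0,0,0,0,0,0]]]'; python3 h.py 561.3 76.9 82 114
```

```text
clock: 27.73
eef_pos: [576.9, 55.8, 87.4]
tool_rot: [3.127, 0.005, 1.99]
force: [-0.1, 1.0, -0.1]
width: 0.3
clk 27.7 pos [576.9  55.8  87.4] rpy [179.2   0.3 114. ] f [-0.1  1.  -0.1] w 0.3 | go [ 0.85 -0.19  0.17] rot [0.14 0.05 0.  ]
clock: 28.07
eef_pos: [564.5, 83.4, 88.0]
tool_rot: [3.127, 0.005, 1.991]
force: [-0.9, 0.8, 0.3]
width: 0.1
clk 28.1 pos [564.5  83.4  88. ] rpy [179.2   0.3 114.1] f [-0.9  0.8  0.3] w 0.1 | go [-0.15 -0.19  0.2 ] rot [0.14 0.05 0.02]
```

```bash
python3 -m crank '[[[-0.6,-0.19,0,0.14,0.05,0],[-0.7,0,0,0,0,0],[-0.6,0,0,0,0,0],[0,0,0,0,0,0]]]'; python3 h.py 582.8 28.4 38 114;  python3 - <<'E'
from h import *
c=shot('side');cc=pix(c,[550,90,100]);u,v=map(int,cc)
cv2.imwrite('pics/v10.png',cv2.resize(c['color'][v-40:v+50,u-60:u+60],(800,600),interpolation=2)[...,::-1]); print(u,v)
np.save('pics/w10.npy',cloud(c))
E
```

```text
clock: 28.4
eef_pos: [582.7, 31.5, 87.7]
tool_rot: [-3.141, -0.002, 1.998]
force: [0.9, -1.8, 0.4]
width: 0.2
clk 28.4 pos [582.7  31.5  87.7] rpy [-1.800e+02 -1.000e-01  1.145e+02] f [ 0.9 -1.8  0.4] w 0.2 | go [-0.1  -0.04  1.66] rot [-0.01 -0.02  0.08]
333 205
```

View pics/v10.png

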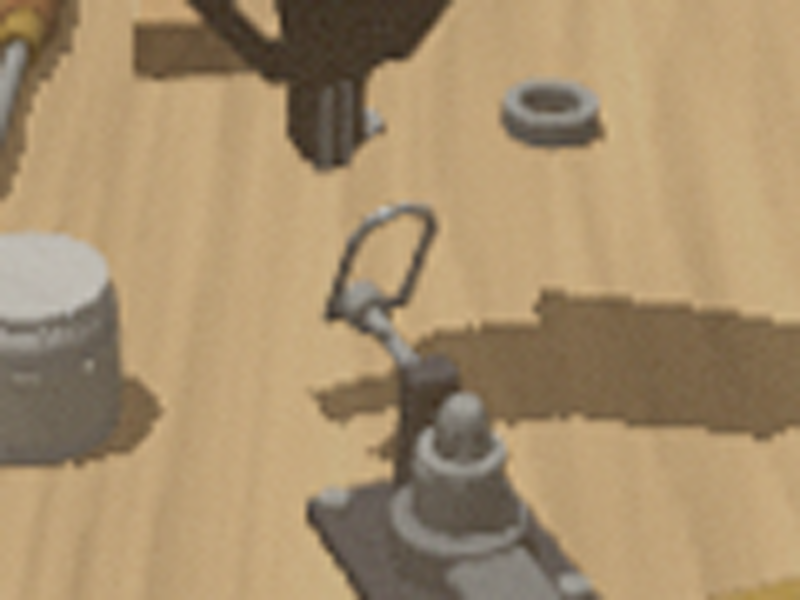

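```bash
python3 - <<'E'
from h import *
from scipy.optimize import fsolve
s=np.load('pics/side1.npz');p=dict(camera_matrix=s['K'],R=s['R'],t=s['t'])
f=lambda q:pix(p,[527-.407*q[0],151+.914*q[0],q[1]])
for n,a in dict(end=(333.75,196.2),hinge=(327.2,210),tip=(321.75,189.75),head=(327.5,208.5)).items(): print(n,fsolve(lambda q:f(q)-np.array(a),[-80,100]).round(1))
E
python3 -m crank '[[[-0.1,-0.04,0.6,0,0,0.08],[0,0,0.6,0,0,0],[0,0,0.35,0,0,0],[0,0,0.1,0,0,0],[0,0,0,0,0,0]]]'; python3 h.py 552.7 96.1 38 114
```

```text
end [-56.3 131.6]
hinge [-93.8  68.9]
tip [-132.9  109.1]
head [-92.1  74.6]
clock: 28.87
eef_pos: [581.4, 36.3, 36.6]
tool_rot: [3.14, -0.009, 1.993]
force: [-0.4, 0.8, -0.6]
width: -0.0
clk 28.9 pos [581.4  36.3  36.6] rpy [179.9  -0.5 114.2] f [-0.4  0.8 -0.6] w -0.0 | go [ 2.21 -0.06 -0.03] rot [ 0.01 -0.08  0.03]
```

```bash
python3 -m crank '[[[0.3,-0.06,-0.05,0,-0.08,0.03],[0.4,0,0,0,0,0],[0.4,0,0,0,0,0],[0,0,0,0,0,0]]]'; python3 h.py 553.6 94.2 38 114;python3 -m crank '[[[0.3,0,0,0,0,0],[0.3,0,0,0,0,0],[0,0,0,0,0,0]]]'; python3 h.py 553.6 94.2 38 114
```

```text
clock: 29.2
eef_pos: [566.1, 67.3, 39.3]
tool_rot: [3.14, 0.002, 1.99]
force: [-0.3, 0.8, -0.1]
width: -0.4
clk 29.2 pos [566.1  67.3  39.3] rpy [1.799e+02 1.000e-01 1.140e+02] f [-0.3  0.8 -0.1] w -0.4 | go [ 0.99 -0.02  0.04] rot [ 0.02  0.01 -0.  ]
clock: 29.45
eef_pos: [558.8, 84.7, 40.1]
tool_rot: [3.138, 0.004, 1.99]
force: [0.3, 0.5, -0.2]
width: -0.2
clk 29.4 pos [558.8  84.7  40.1] rpy [179.8   0.2 114. ] f [ 0.3  0.5 -0.2] w -0.2 | go [ 0.36 -0.03  0.07] rot [0.03 0.03 0.01]
```

```bash
cat > look.py <<'E'
from h import *
from scipy.optimize import fsolve
c=shot('side');W=cloud(c)
bx=np.array([-.407,.914]);by=np.array([-.914,-.407]);d=W[...,:2]-np.array([527,151]);sx=d@bx;sy=d@by;z=W[...,2]
for nm,m in [('head band z60-78',(np.abs(sy)<13)&(z>60)&(z<79)&(sx>-130)&(sx<-15)),('loop z>84',(np.abs(sy)<25)&(z>84)&(z<150)&(sx>-110)&(sx<45))]:
    for a in range(-130,45,6):
        k=m&(sx>=a)&(sx<a+6)
        if k.sum(): print(nm,a,k.sum(),'z %.0f..%.0f y %.0f..%.0f'%(z[k].min(),z[k].max(),sy[k].min(),sy[k].max()))
E
python3 look.py
```

```text
head band z60-78 -70 7 z 73..79 y -13..11
head band z60-78 -64 9 z 69..79 y -9..6
head band z60-78 -58 12 z 70..79 y -13..12
head band z60-78 -52 23 z 66..79 y -10..12
head band z60-78 -40 5 z 76..79 y -9..9
head band z60-78 -34 10 z 61..79 y -12..3
head band z60-78 -28 29 z 60..79 y -11..8
head band z60-78 -22 9 z 67..79 y -10..6
head band z60-78 -16 1 z 62..62 y -7..-7
loop z>84 -88 4 z 117..130 y -17..8
loop z>84 -82 18 z 86..132 y -23..9
loop z>84 -76 17 z 89..135 y -22..24
loop z>84 -70 84 z 85..148 y -25..23
loop z>84 -64 119 z 85..150 y -23..25
loop z>84 -58 65 z 111..150 y -18..24
loop z>84 -52 3 z 85..90 y -18..15
loop z>84 -46 11 z 86..99 y -19..17
loop z>84 -40 11 z 95..113 y -18..14
loop z>84 -34 15 z 107..123 y -20..17
loop z>84 -28 28 z 120..134 y -17..12
```

```bash
python3 -m crank '[[[0.25,-0.03,0.05,0.03,0.03,0],[0.05,0,0,0,0,0]]]'; python3 h.py 553.6 94.2 39 114;python3 -m crank '[[[0.12,0,0,0,0,0],[0.05,0,0,0,0,0]]]'; python3 h.py 553.6 94.2 39 114;python3 -m crank '[[[0.1,0,0,0,0,0],[0.05,0,0,0,0,0]]]'; python3 h.py 553.6 94.2 39 114
```

```text
clock: 29.67
eef_pos: [555.7, 92.1, 39.2]
tool_rot: [3.139, 0.002, 1.989]
force: [-0.1, 0.5, -1.1]
width: -0.1
clk 29.7 pos [555.7  92.1  39.2] rpy [1.799e+02 1.000e-01 1.140e+02] f [-0.1  0.5 -1.1] w -0.1 | go [ 0.09 -0.03  0.01] rot [ 0.02  0.02 -0.01]
clock: 29.83
eef_pos: [555.3, 93.5, 39.5]
tool_rot: [3.137, 0.007, 1.987]
force: [1.1, -4.0, -1.9]
width: -0.1
clk 29.8 pos [555.3  93.5  39.5] rpy [179.8   0.4 113.8] f [ 1.1 -4.  -1.9] w -0.1 | go [ 0.05 -0.04  0.02] rot [ 0.04  0.07 -0.02]
clock: 30.0
eef_pos: [555.4, 93.2, 39.6]
tool_rot: [3.136, 0.014, 1.983]
force: [1.3, -2.1, -1.3]
width: -0.4
clk 30.0 pos [555.4  93.2  39.6] rpy [179.7   0.8 113.6] f [ 1.3 -2.1 -1.3] w -0.4 | go [ 0.05 -0.04  0.02] rot [ 0.05  0.13 -0.06]
```

```bash
python3 -m crank '[[[0.25,-0.03,0.02,0.04,0.12,0]]]'; python3 h.py 553.6 94.2 39 114;python3 -m crank '[[[0.4,0,0,0,0,0]]]'; python3 h.py 553.6 94.2 39 114;python3 look.py | grep head
```

```text
clock: 30.08
eef_pos: [555.1, 93.6, 39.5]
tool_rot: [3.136, 0.011, 1.98]
force: [8.4, -21.4, -0.5]
width: 0.0
clk 30.1 pos [555.1  93.6  39.5] rpy [179.7   0.6 113.5] f [  8.4 -21.4  -0.5] w 0.0 | go [ 0.04 -0.04  0.02] rot [ 0.05  0.11 -0.09]
clock: 30.17
eef_pos: [555.4, 93.4, 39.9]
tool_rot: [3.132, 0.027, 1.973]
force: [9.5, -30.9, -13.0]
width: 0.0
clk 30.2 pos [555.4  93.4  39.9] rpy [179.5   1.5 113. ] f [  9.5 -30.9 -13. ] w 0.0 | go [ 0.05 -0.05  0.03] rot [ 0.09  0.25 -0.16]
head band z60-78 -58 10 z 72..79 y -11..11
head band z60-78 -52 10 z 70..78 y -10..6
head band z60-78 -46 9 z 68..78 y -11..2
head band z60-78 -40 8 z 68..79 y -9..7
head band z60-78 -34 8 z 63..79 y -11..7
head band z60-78 -28 34 z 60..79 y -11..7
head band z60-78 -22 10 z 64..76 y -10..6
```

```bash
python3 -m crank '[[[-0.6,-0.04,0,0.08,0.2,-0.15],[-0.4,0,-0.3,0,0,0],[0,0,-0.8,0,0,0],[0,0,-0.8,0,0,0],[0,0,-0.6,0,0,0],[0,0,-0.2,0,0,0],[0,0,0,0,0,0]]]'; python3 h.py 527.9 151.8 125 114; python3 look.py
```

```text
clock: 30.8
eef_pos: [565.0, 63.5, 124.1]
tool_rot: [-3.138, 0.005, 1.983]
force: [-0.4, -0.6, -0.3]
width: 0.0
clk 30.8 pos [565.   63.5 124.1] rpy [-179.8    0.3  113.6] f [-0.4 -0.6 -0.3] w 0.0 | go [ 3.19  0.05 -0.05] rot [-0.03  0.04 -0.06]
head band z60-78 -52 9 z 71..78 y -9..5
head band z60-78 -46 11 z 70..78 y -12..13
head band z60-78 -40 5 z 77..79 y -9..9
head band z60-78 -34 13 z 61..79 y -11..1
head band z60-78 -28 27 z 60..78 y -11..8
head band z60-78 -22 7 z 70..76 y -8..1
head band z60-78 -16 1 z 70..70 y -4..-4
loop z>84 -94 1 z 149..149 y -4..-4
loop z>84 -40 7 z 86..93 y -18..14
loop z>84 -34 12 z 89..106 y -19..17
loop z>84 -28 15 z 100..121 y -18..16
loop z>84 -22 22 z 113..132 y -19..17
loop z>84 -16 12 z 128..134 y -11..11
loop z>84 2 1 z 84..84 y -0..-0
```

```bash
python3 -m crank '[[[0.8,0.05,0,-0.03,0.04,-0.06],[0.9,0,0,0,0,0],[0.8,0,0,0,0,0],[0.4,0,0,0,0,0],[0,0,0,0,0,0]]]'; python3 h.py 530 147.2 111 114
```

```text
clock: 31.27
eef_pos: [526.4, 147.2, 118.6]
tool_rot: [-3.134, -0.003, 1.988]
force: [0.2, -0.1, -0.8]
width: 0.2
clk 31.3 pos [526.4 147.2 118.6] rpy [-179.6   -0.2  113.9] f [ 0.2 -0.1 -0.8] w 0.2 | go [-0.05  0.11  0.25] rot [-0.07 -0.03 -0.01]
```

```bash
python3 -m crank '[[[0.05,0.1,0.35,-0.07,0,0],[0.4,0,0.3,0,0,0],[0.35,0,0.3,0,0,0],[0.25,0,0.35,0,0,0]]]'; python3 h.py 516.1 178.3 50 114
```

```text
clock: 31.6
eef_pos: [517.4, 176.0, 77.6]
tool_rot: [3.14, -0.0, 1.986]
force: [0.7, 0.8, -0.2]
width: -0.3
clk 31.6 pos [517.4 176.   77.6] rpy [179.9  -0.  113.8] f [ 0.7  0.8 -0.2] w -0.3 | go [ 0.09 -0.01  0.92] rot [ 0.01 -0.   -0.04]
```

```bash
python3 look.py | grep loop; python3 -m crank '[[[0.1,0,0.35,0,0,0],[0.02,0,0.25,0,0,0],[0,0,0,0,0,0]]]'; python3 h.py 516.1 178.3 50 114
```

```text
loop z>84 -46 1 z 84..84 y -18..-18
loop z>84 -40 5 z 84..91 y -18..13
loop z>84 -34 5 z 92..101 y -19..-16
loop z>84 -28 10 z 104..121 y -20..-15
loop z>84 -22 3 z 117..122 y -18..-15
loop z>84 14 1 z 135..135 y -13..-13
loop z>84 20 12 z 102..133 y -14..-6
loop z>84 26 17 z 105..150 y -16..-6
loop z>84 32 124 z 103..150 y -18..23
loop z>84 38 41 z 108..149 y -25..13
clock: 31.9
eef_pos: [511.8, 181.3, 54.3]
tool_rot: [-3.135, -0.002, 1.989]
force: [-0.5, -0.9, 0.1]
width: -0.1
clk 31.9 pos [511.8 181.3  54.3] rpy [-1.796e+02 -1.000e-01  1.140e+02] f [-0.5 -0.9  0.1] w -0.1 | go [-0.15  0.09  0.14] rot [-0.06 -0.02 -0.  ]
```

```bash
python3 -m crank '[[[0,0.05,-0.8,-0.06,0,0],[0,0,-0.8,0,0,0],[0,0,-0.7,0,0,0],[-0.3,0,-0.2,0,0,0],[-0.9,0,0,0,0,0],[-0.9,0,0,0,0,0],[-0.8,0,0,0,0,0],[-0.4,0,0,0,0,0],[0,0,0,0,0,0]]]'; python3 h.py 554.4 92.4 78 114
```

```text
clock: 32.65
eef_pos: [556.4, 81.9, 131.2]
tool_rot: [-3.139, 0.003, 1.988]
force: [0.4, 0.3, -0.6]
width: -0.1
clk 32.6 pos [556.4  81.9 131.2] rpy [-179.9    0.2  113.9] f [ 0.4  0.3 -0.6] w -0.1 | go [0.35 0.09 1.77] rot [-0.02  0.03 -0.02]
```

```bash
python3 -m crank '[[[0.1,0.08,0.7,0,0.03,0],[0,0,0.6,0,0,0],[0,0,0.35,0,0,0],[0,0,0,0,0,0]]]'; python3 h.py 527.9 151.8 78 114;  python3 -m crank '[[[0.4,0,0,0,0,0],[0.4,0,0,0,0,0],[0.4,0,0,0,0,0],[0.2,0,0,0,0,0],[0,0,0,0,0,0]]]'; python3 h.py 527.9 151.8 78 114; python3 look.py|grep loop
```

```text
clock: 32.98
eef_pos: [558.3, 83.0, 80.3]
tool_rot: [-3.141, 0.0, 1.983]
force: [0.0, -0.3, -0.5]
width: -0.1
clk 33.0 pos [558.3  83.   80.3] rpy [-180.     0.   113.6] f [ 0.  -0.3 -0.5] w -0.1 | go [ 2.51 -0.01  0.08] rot [-0.    0.   -0.07]
clock: 33.4
eef_pos: [539.3, 127.7, 81.4]
tool_rot: [3.141, -0.001, 1.985]
force: [-0.3, -1.8, -0.9]
width: -0.0
clk 33.4 pos [539.3 127.7  81.4] rpy [ 1.800e+02 -1.000e-01  1.138e+02] f [-0.3 -1.8 -0.9] w -0.0 | go [ 0.89 -0.02  0.12] rot [ 0.   -0.01 -0.04]
loop z>84 -40 2 z 90..92 y -18..14
loop z>84 -34 20 z 86..142 y -19..15
loop z>84 -28 22 z 96..143 y -19..16
loop z>84 -22 87 z 108..149 y -19..16
loop z>84 -16 64 z 110..150 y -15..14
loop z>84 -10 4 z 128..131 y -7..1
loop z>84 2 1 z 84..84 y 4..4
```

```bash
python3 -m crank '[[[0.3,0,0.1,0,0,0],[0.3,0,0.1,0,0,0],[0.2,0,0,0,0,0],[0,0,0,0,0,0]]]'; python3 h.py 527.9 151.8 78 114; python3 look.py|grep loop
```

```text
clock: 33.78
eef_pos: [531.1, 145.5, 75.2]
tool_rot: [3.139, 0.008, 1.982]
force: [0.6, -1.3, -0.1]
width: 0.3
clk 33.8 pos [531.1 145.5  75.2] rpy [179.9   0.5 113.6] f [ 0.6 -1.3 -0.1] w 0.3 | go [ 0.23 -0.01 -0.09] rot [ 0.02  0.08 -0.07]
loop z>84 -28 2 z 85..90 y -19..-18
loop z>84 -22 3 z 88..94 y -19..-18
loop z>84 -16 12 z 93..133 y -18..-12
loop z>84 -10 11 z 95..137 y -19..-12
loop z>84 -4 76 z 103..150 y -18..20
loop z>84 2 119 z 103..150 y -24..23
loop z>84 8 11 z 110..115 y -12..6
```

```bash
python3 -m crank '[[[0.2,0,0,0,0.08,-0.05],[0.1,0,0,0,0,0],[-0.4,0,0,0,0,0],[-0.3,0,-0.5,0,0,0],[0,0,-0.6,0,0,0],[0.3,0,-0.1,0,0,0],[0.5,0,0,0,0,0],[0.4,0,0,0,0,0],[0,0,0,0,0,0]]]'; python3 h.py 519.8 170.1 107 114; python3 look.py|grep loop
```

```text
clock: 34.58
eef_pos: [523.1, 163.6, 110.8]
tool_rot: [3.139, 0.004, 1.981]
force: [-0.5, 0.5, 0.2]
width: -0.2
clk 34.6 pos [523.1 163.6 110.8] rpy [179.8   0.2 113.5] f [-0.5  0.5  0.2] w -0.2 | go [ 0.24 -0.01  0.13] rot [ 0.03  0.03 -0.08]
loop z>84 -28 2 z 84..87 y -18..13
loop z>84 -22 3 z 89..91 y -19..-17
loop z>84 -16 2 z 96..98 y -17..16
loop z>84 -10 2 z 96..100 y -19..-18
loop z>84 -4 5 z 100..104 y -19..-16
loop z>84 2 9 z 102..148 y -15..12
loop z>84 8 21 z 106..149 y -15..11
loop z>84 14 10 z 138..150 y -14..12
loop z>84 20 30 z 138..150 y -12..11
loop z>84 26 1 z 145..145 y -4..-4
```

```bash
python3 -m crank '[[[0.2,0,0.35,0,0,-0.08],[0.1,0,0.35,0,0,0],[0.1,0,0.3,0,0,0],[0.1,0,0.3,0,0,0],[0,0,0,0,0,0]]]'; python3 h.py 516.1 178.3 48 114; python3 look.py|grep loop
```

```text
clock: 35.05
eef_pos: [516.0, 178.5, 66.4]
tool_rot: [3.141, 0.003, 1.991]
force: [-0.0, 0.7, -0.5]
width: 0.1
clk 35.0 pos [516.  178.5  66.4] rpy [179.9   0.2 114.1] f [-0.   0.7 -0.5] w 0.1 | go [-0.01 -0.    0.61] rot [0.01 0.03 0.01]
loop z>84 -22 1 z 84..84 y -18..-18
loop z>84 -10 4 z 85..89 y -19..-15
loop z>84 -4 3 z 87..89 y -19..-17
loop z>84 2 4 z 90..93 y -18..-13
loop z>84 8 5 z 92..96 y -17..-11
loop z>84 14 2 z 94..95 y -14..-9
loop z>84 20 19 z 104..150 y -24..10
loop z>84 26 22 z 93..149 y -23..8
loop z>84 32 90 z 93..149 y -23..24
loop z>84 38 165 z 94..150 y -24..25
loop z>84 44 3 z 111..144 y 2..22
```

```bash
python3 -m crank '[[[0,0,0.25,0,0,0],[0,0,0.2,0,0,0],[0,0,0,0,0,0]]]'; python3 h.py 516.1 178.3 48 114; python3 -m crank '[[[0,0,0.12,0,0,0],[0,0,0.05,0,0,0]]]'; python3 h.py 516.1 178.3 47 114;  python3 -m crank '[[[0,0,0.12,0,0,0],[0,0,0.05,0,0,0]]]'; python3 h.py 516.1 178.3 47 114
```

```text
clock: 35.35
eef_pos: [516.5, 178.7, 52.1]
tool_rot: [3.14, 0.002, 1.991]
force: [-0.3, 1.7, 0.4]
width: 0.1
clk 35.4 pos [516.5 178.7  52.1] rpy [1.799e+02 1.000e-01 1.141e+02] f [-0.3  1.7  0.4] w 0.1 | go [-0.01 -0.02  0.14] rot [0.01 0.02 0.01]
clock: 35.52
eef_pos: [516.6, 178.7, 46.6]
tool_rot: [3.14, 0.002, 1.99]
force: [-0.4, 2.2, 0.8]
width: 0.1
clk 35.5 pos [516.6 178.7  46.6] rpy [1.799e+02 1.000e-01 1.140e+02] f [-0.4  2.2  0.8] w 0.1 | go [-0.01 -0.02 -0.01] rot [0.02 0.02 0.01]
clock: 35.68
eef_pos: [516.5, 178.7, 41.2]
tool_rot: [3.14, 0.002, 1.99]
force: [-0.8, 2.5, 0.8]
width: 0.2
clk 35.7 pos [516.5 178.7  41.2] rpy [1.799e+02 1.000e-01 1.140e+02] f [-0.8  2.5  0.8] w 0.2 | go [-0.01 -0.02 -0.19] rot [0.02 0.01 0.01]
```

Run:
```python
from h import *
c=shot('side');W=cloud(c);cc=pix(c,[520,165,80]);u,v=map(int,cc);print(u,v)
cv2.imwrite('pics/v11.png',cv2.resize(c['color'][v-30:v+30,u-40:u+40],(800,600),interpolation=2)[...,::-1])
bx=np.array([-.407,.914]);by=np.array([-.914,-.407]);d=W[...,:2]-np.array([527,151]);sx=d@bx;sy=d@by;z=W[...,2]
m=(np.abs(sy)<22)&(z>64)&(z<100)&(sx>-45)&(sx<45)&((np.abs(sy)>11)|(sx>11))
for a in range(-46,46,6):
    k=m&(sx>=a)&(sx<a+6)
    if k.sum(): print(a,k.sum(),'z %.0f med %.0f ..%.0f y %.0f..%.0f'%(z[k].min(),np.median(z[k]),z[k].max(),sy[k].min(),sy[k].max()))
```

```text
345 229
-46 4 z 70 med 71 ..73 y -19..-15
-40 3 z 71 med 72 ..72 y -19..-15
-34 2 z 71 med 72 ..74 y -18..-17
-28 4 z 71 med 72 ..73 y -19..-16
-22 4 z 70 med 73 ..74 y -18..-15
-16 2 z 70 med 71 ..72 y -18..-17
-10 3 z 70 med 72 ..74 y -19..-17
-4 3 z 72 med 73 ..73 y -19..-16
2 7 z 64 med 72 ..74 y -18..-12
8 5 z 70 med 72 ..73 y -15..-10
14 1 z 71 med 71 ..71 y -10..-10
20 4 z 82 med 93 ..99 y -14..-13
26 10 z 79 med 88 ..98 y -15..-13
32 46 z 67 med 86 ..100 y -15..13
38 65 z 69 med 86 ..99 y -12..11
```

View pics/v11.png

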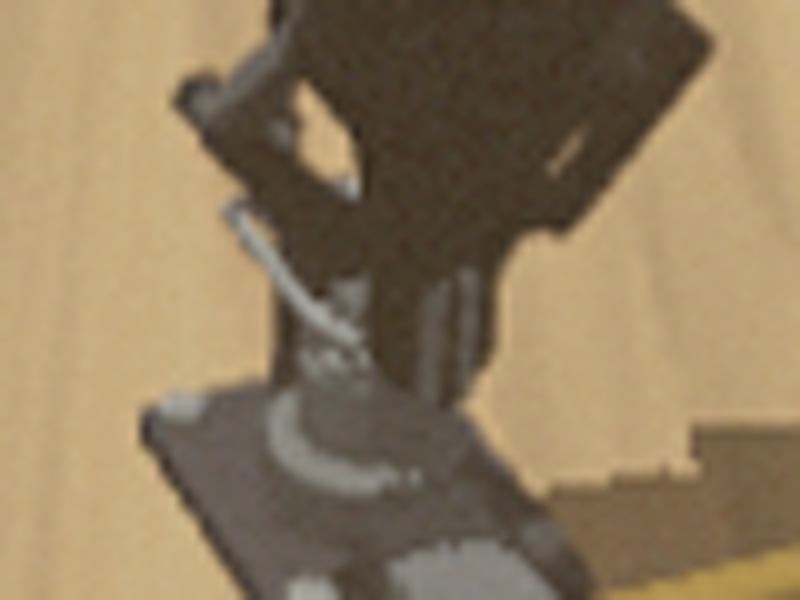

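```bash
python3 -m crank '[[[0.4,0,0,0,0,0],[0.3,0,0,0,0,0],[0,0,-0.8,0,0,0],[0,0,-1,0,0,0],[0,0,-1,0,0,0],[0,0,-1,0,0,0],[0.5,0,-1,0,0,0],[1,0,-0.5,0,0,0],[1,0,0,0,0,0],[1,0,0,0,0,0],[0.5,0,0,0,0,0],[0,0,0,0,0,0]]]'
python3 - <<'E'
from h import *
to(527,151,80)
c=shot('side');b=shot('top')
cc=pix(c,[530,140,70]);u,v=map(int,cc);e=pix(b,[530,140,70]);p,q=map(int,e)
i=cv2.resize(b['color'][q-25:q+25,p-30:p+30],(400,333),interpolation=2);j=cv2.resize(c['color'][v-25:v+25,u-30:u+30],(400,333),interpolation=2)
cv2.imwrite('pics/v12.png',np.hstack([i,j])[...,::-1])
bx=np.array([-.407,.914]);by=np.array([-.914,-.407])
for n,P in (('side',c),('top',b)):
    W=cloud(P);d=W[...,:2]-np.array([527,151]);sx=d@bx;sy=d@by;z=W[...,2]
    m=(np.abs(sy)<22)&(z>64)&(z<100)&(sx>-50)&(sx<45)&((np.abs(sy)>11)|(sx>11))
    X=sx[m];Z=z[m];print(n,m.sum(),'slope,z at 0',np.polyfit(X,Z,1).round(3),'x range',X.min().round(1),X.max().round(1))
    for a in range(-48,36,12):
        k=m&(sx>=a)&(sx<a+12)
        if k.sum(): print(a,k.sum(),np.median(z[k]).round(1))
    k=(np.hypot(sx,sy)<18)&(z>52)&(z<66);print('washer top',k.sum(),np.median(z[k]).round(1))
    k=(np.abs(sy)<9)&(z>60)&(z<80)&(sx<-36)&(sx>-90);print('head',np.percentile(sx[k],[3,97]).round(1) if k.sum() else 0)
E
```

```text
clock: 36.73
eef_pos: [455.6, 314.6, 208.2]
tool_rot: [3.136, 0.007, 1.985]
force: [0.6, 0.2, -0.3]
width: -0.3
clk 36.7 pos [455.6 314.6 208.2] rpy [179.7   0.4 113.7] f [ 0.6  0.2 -0.3] w -0.3 | go [-5.92 -0.04  4.32]
side 90 slope,z at 0 [6.0000e-03 7.1889e+01] x range -49.9 18.8
-48 11 72.0
-36 12 72.0
-24 12 72.1
-12 18 71.9
0 13 72.3
12 20 72.0
washer top 72 61.2
head [-57.  -37.4]
top 124 slope,z at 0 [2.50e-02 7.13e+01] x range -49.3 19.4
-48 19 69.9
-36 19 71.0
-24 20 71.0
-12 19 70.3
0 23 72.1
12 19 72.1
washer top 55 61.1
head [-57.9 -36.5]
```

```bash
python3 -m crank '[[[-0.8,0,0,0,0,0],[-1,0,0,0,0,0],[-1,0,0,0,0,0],[-1,0,0,0,0,0],[-1,0,0.3,0,0,0],[-1,0,0.4,0,0,0],[-1,0,0.4,0,0,0],[-1,0,0.4,0,0,0],[-1,0,0.3,0,0,0],[-0.7,0,0,0,0,0],[0,0,0,0,0,0]]]'; python3 h.py 572.7 51.3 38 114
```

```text
clock: 37.75
eef_pos: [575.6, 11.6, 154.9]
tool_rot: [3.141, 0.026, 1.958]
force: [0.4, -0.6, 1.3]
width: -0.3
clk 37.8 pos [575.6  11.6 154.9] rpy [180.    1.5 112.2] f [ 0.4 -0.6  1.3] w -0.3 | go [1.36 0.41 3.86] rot [ 0.    0.24 -0.3 ]
```

```bash
python3 -m crank '[[[0.4,0.4,0.6,0,0.24,-0.3],[0.3,0,0.8,0,0,0],[0,0,0.8,0,0,0],[0,0,0.8,0,0,0],[0,0,0.6,0,0,0],[0,0,0.2,0,0,0],[0,0,0,0,0,0]]]'; python3 h.py 554.1 93 38 114
```

```text
clock: 38.33
eef_pos: [578.2, 17.9, 37.8]
tool_rot: [-3.14, 0.009, 1.968]
force: [-0.5, 0.1, 0.0]
width: 0.3
clk 38.3 pos [578.2  17.9  37.8] rpy [-179.9    0.5  112.8] f [-0.5  0.1  0. ] w 0.3 | go [ 2.62  0.23 -0.03] rot [-0.02  0.08 -0.21]
```

```bash
python3 -m crank '[[[0.4,0.23,-0.03,0,0.08,-0.2],[0.6,0,0,0,0,0],[0.5,0,0,0,0,0],[0.3,0,0,0,0,0],[0,0,0,0,0,0]]]'; python3 h.py 555.3 93.5 38 114;  python3 -m crank '[[[0.25,0,0,0,0,0],[0.15,0,0,0,0,0]]]'; python3 h.py 555.3 93.5 38 114
```

```text
clock: 38.75
eef_pos: [565.6, 71.7, 43.3]
tool_rot: [3.138, 0.002, 1.989]
force: [-0.2, -0.7, -0.1]
width: 0.1
clk 38.8 pos [565.6  71.7  43.3] rpy [1.798e+02 1.000e-01 1.140e+02] f [-0.2 -0.7 -0.1] w 0.1 | go [ 0.8  -0.02  0.18] rot [ 0.03  0.02 -0.01]
clock: 38.92
eef_pos: [562.4, 83.1, 45.2]
tool_rot: [3.134, 0.003, 1.99]
force: [-0.0, 0.7, -0.8]
width: 0.2
clk 38.9 pos [562.4  83.1  45.2] rpy [179.6   0.2 114. ] f [-0.   0.7 -0.8] w 0.2 | go [ 0.41 -0.08  0.24] rot [ 0.07  0.03 -0.  ]
```

```bash
python3 -m crank '[[[0.1,-0.08,0.22,0.07,0,0],[0.2,0,0,0,0,0],[0.15,0,0,0,0,0],[0.1,0,0,0,0,0]]]'; python3 h.py 555.3 93.5 40 114;  python3 -m crank '[[[0.25,0,0,0,0,0]]]'; python3 h.py 555.3 93.5 38 114;  python3 -m crank '[[[0.3,0,0,0,0,0]]]'; python3 h.py 555.3 93.5 38 114
```

```text
clock: 39.25
eef_pos: [555.9, 93.7, 39.1]
tool_rot: [3.139, 0.011, 1.987]
force: [3.1, -8.6, -0.9]
width: -0.1
clk 39.2 pos [555.9  93.7  39.1] rpy [179.8   0.6 113.8] f [ 3.1 -8.6 -0.9] w -0.1 | go [ 0.   -0.02 -0.03] rot [ 0.03  0.11 -0.03]
clock: 39.33
eef_pos: [556.0, 93.6, 39.3]
tool_rot: [3.136, 0.022, 1.983]
force: [7.7, -21.1, -6.6]
width: 0.1
clk 39.3 pos [556.   93.6  39.3] rpy [179.7   1.2 113.6] f [  7.7 -21.1  -6.6] w 0.1 | go [ 0.01 -0.02  0.04] rot [ 0.05  0.21 -0.06]
clock: 39.42
eef_pos: [556.2, 93.2, 39.5]
tool_rot: [3.133, 0.035, 1.977]
force: [7.5, -19.3, -6.5]
width: 0.1
clk 39.4 pos [556.2  93.2  39.5] rpy [179.5   2.  113.3] f [  7.5 -19.3  -6.5] w 0.1 | go [ 0.02 -0.03  0.05] rot [ 0.08  0.33 -0.12]
```

Home again at the same stop. Back off, rise clear, and recheck.

```bash
python3 -m crank '[[[-0.6,0,0,0,0.2,0],[-0.8,0,0,0,0,0],[-0.6,0,-0.4,0,0,0],[0,0,-1,0,0,0],[0,0,-1,0,0,0],[0,0,-1,0,0,0],[-0.7,-0.3,-0.8,0,0,0],[-1,-1,0,0,0,0],[-1,-1,0,0,0,0],[-1,-1,0,0,0,0],[-0.5,-0.5,0,0,0,0],[0,0,0,0,0,0]]]'
cat > fin.py <<'E'
from h import *
c=shot('side');b=shot('top')
bx=np.array([-.407,.914]);by=np.array([-.914,-.407])
for n,P in (('side',c),('top',b)):
    W=cloud(P);d=W[...,:2]-np.array([527,151]);sx=d@bx;sy=d@by;z=W[...,2]
    m=(np.abs(sy)<22)&(z>64)&(z<100)&(sx>-47)&(sx<45)&((np.abs(sy)>11)|(sx>11))
    X=sx[m];Z=z[m];print(n,m.sum(),'slope,z0',np.polyfit(X,Z,1).round(3),'loop x max',np.sort(X)[-6:].round(1))
    k=(np.hypot(sx,sy)<18)&(z>52)&(z<66);print('washer top',k.sum(),np.median(z[k]).round(1))
    k=(np.abs(sy)<9)&(z>62)&(z<80)&(sx<-36)&(sx>-90);print('head',k.sum(),np.sort(sx[k])[:6].round(1))
    k=(np.hypot(sx,sy)<8)&(z>77)&(z<90);print('post top',sx[k].mean().round(1),sy[k].mean().round(1))
E
python3 fin.py
```

```text
clock: 40.42
eef_pos: [522.2, -130.2, 172.3]
tool_rot: [3.137, 0.018, 1.978]
force: [-0.6, 0.0, -0.5]
width: -0.0
side 104 slope,z0 [-0.    71.537] loop x max [23.1 23.6 24.  24.5 25.4 27.5]
washer top 64 58.1
head 22 [-53.3 -52.2 -51.4 -50.6 -50.5 -50.1]
post top 1.7 -1.4
top 141 slope,z0 [4.0000e-03 7.0144e+01] loop x max [22.3 22.7 22.9 23.8 23.9 24.8]
washer top 59 61.3
head 41 [-51.6 -51.1 -50.8 -50.6 -49.8 -49.6]
post top -0.4 -0.1
```

```bash
python3 -c "
from cell import ctrl
print(ctrl.finish_job())"
```

```text
the job is handed in; nothing more can be done
None
```

The job was handed in at about 40 s of the 72 s allowed. The spacer and then the washer are on the post, the pin is home and the loop lies level round the post.

**Order problem:** While lowering the loop, the finger slipped off its end and pulled the pin back about 7 mm. I pushed the pin home again with the loop already level. The pin had been home before the loop was swung down, but this second push came after it.

I also nudged the loop forward, before the first push, to get behind the pin head. It did not go over the post then.

**Last checks (both cameras, robot clear):**

| Check | Measured | Should be |
|---|---|---|
| Pin head's end face from post axis | about -52 mm | -52 mm |
| Loop slope | under 0.005 | 0 |
| Loop wire's top height | about 70–71.5 mm | 70.5 mm |
| Loop end's outer edge past post axis | about 25–27 mm | 26.5 mm |
| Washer top, top camera | 61 mm | 62 mm |
| Washer top, side camera | 58 mm | 62 mm |

- **Pin:** it held firm against about 20 N on the second push (31 N on the first).
- **Washer:** the side camera's 58 mm disagrees with the top camera. The loop now blocks part of its view; before the loop went down it read 61–62 mm.
- **Tool height:** the reported height read about 22–24 mm too low against the pictures, so I worked from contact and the cameras.
- **Not checked:** I could not view a final picture because the limit of 12 was used up, so the end state rests on depth measurements. I did not touch the other things on the bench on purpose, but I did not measure them again.

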